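# Seat the stoppers of two sample tubes in the lever press

## Robot

A 6-joint arm with a two-finger parallel gripper is mounted at the origin on the work surface. World frame = base frame: x ahead of the robot, y to its left, z up, the work surface at z = 0. Lengths are in m, angles in rad, forces in N, time in s.
With the tool pointing down it reaches from about 0.35 to 0.975 m from the base axis. Payload 4.9 kg.
Tool frame: the origin (TCP) lies at the very end of the fingers, on their centre line; the grasp point (between the pads) lies 19 mm behind it; y points along the fingers, z is the direction in which the jaws open and shut, and the axes are right-handed (so a half turn about y gives the same grasp; the last joint's range is limited). The gripper opens to 85 mm and grips with 20 to 120 N. Pads are 22 mm wide; open, the fingers measure 114 mm over their backs; the gripper's body (76 mm by 85 mm) begins 54 mm behind the grasp point. The pads swing forward as they close: fully open they stand 13 mm farther back than shut.
Start: joints at [1.011, 0.053, 1.613, -0, 1.476, -0.119], TCP at [0.267, 0.565, 0.231] pointing down, gripper open.
Joint ranges: [-3.01, 3.01], [-1.01, 2.22], [0.06, 2.58], [-1.02, 4.17], [0.09, 2.62], [-3.14, 3.14]. Speed limits (rad/s): [2.57, 2.57, 3.14, 3.14, 3.14, 3.14].

## Interface

Orientations are given as a rotation vector (axis times angle).
In Python, from station import monitor, viewer, ticket gives the robot as it stands.
- The arm moves only by the tool servo_tool, never from a script. Its argument "commands" is one flat list of numbers, 7 for each row, row after row: the turn, a rotation vector about the tool's x, y, z in rad, then the shift along the tool's x, y, z in cm, then the opening, from 0 (shut) to 1 (fully open). In form: [rx, ry, rz, dx, dy, dz, claw, rx, ry, rz, dx, dy, dz, claw, ...]. A call has 1 to 20 rows; each row shifts and turns the pose as measured when the row begins, along the tool's axes as they then stand; what a row does not reach is not made up. A row lasts 1/10 s, in which the tool goes at most 50 mm and 8.59 degrees, less where a joint would pass 70% of its speed; a pose out of reach is approached as far as the arm can. A call is refused whole if a number of a shift passes 5 or a number of a turn 0.15, either way. A call with a gripper value outside its range is refused whole. The fingers move at their own pace and stop on an object; "grip_force" is the grip in N (left out, the last holds). Time passes only in rows, so rows that do not move let the fingers close. It gives the time, the measured TCP pose, the force and the opening at its end, in the units of the state.
- monitor.get_obs(): the state, without advancing time (a new reading comes with each control period).
- viewer.get_image(name): name is "scene" or "top" or "wrist"; returns a dict with "frame" (400x640x3 uint8, red, green, blue), "depth" (400x640 float32, m along the optical axis (not along the pixel's ray), 0 where there is no reading), "camera_matrix" (3x3 intrinsics, pixels), "cam_to_world" (4x4, takes a point from camera to world coordinates). Camera axes: x right, y down, z forward; pixel columns grow to the right and rows downward; lengths in m; the calibration is good to about 2 mm. A picture is of the moment at which its call begins.
- ticket.finish_job(): hands the job in, once; it reports no verdict.
The state is a dict: "t": time; "q": joint angles; "dq": joint speeds; "effort": joint torques, N m; "tool_pos": TCP position; "tool_rot": TCP orientation; "contact_force": force on the tool from outside, world axes, zero at the start; "wrist_torque": the same for the moment, N m; "opening": finger opening in m.
Only numpy, scipy, OpenCV 4.12 (cv2) and the standard library are available. Lean on these libraries where they do the work, as an engineer would, in place of code of your own. Each camera call takes 0.05 s, during which the arm holds its last target.

## Task

The two tall tubes in the yellow rack have stoppers that still stand proud. With the press lever still locked up by its safety catch, stand both tubes upright, bottom down and fully home, in the two sockets of the press and let go of them; then flip the safety catch off by pressing its thumb plate all the way down, and pull the lever down by its handle to the stop so that the foot pushes both stoppers fully in. Trapped air would push them out again, so finish while still holding the handle down; leave everything else on the bench alone.

Things in the scene. Friction and masses are not known exactly. Their poses are not given: they have to be found in the camera images.
- press: Grey bench press for stoppers, fixed. Origin on the bench right below the lever's hinge; x points to its back (front, the operator's side, is -x), y to its left, z up. Base plate 12 mm thick, x -150 to +60, y -65 to +90 mm. In front, centred at x -95, an aluminium block (44 mm in x, 90 in y, top at z 50) with two sockets. Side plates at x -22 to +40, y -21 to +21, up to z 163 mm carry the hinge.
- socket_left (a point): Centre of the mouth of the left socket (press frame: x -95, y +23, z 50 mm); its axes are the press's. Round hole 18 mm wide, 35 mm deep (floor 15 mm above the bench), 1.5 mm chamfer, for a 16 mm tube. Either tube may go in either socket.
- socket_right (a point): The same for the right socket (press frame: x -95, y -23, z 50 mm).
- lever (a joint): Press lever, rad. 0: upright against its rest, as at the start. Grows as the handle is pulled to the front (-x of the press) and down; 1.571: level, pointing to the front; 1.578: hard stop, stoppers home. A spring always drives it back up: about 2 N at the handle when upright, 6 N when level, plus about 8 N from the stoppers over the last 0.06 rad. Blocked while the catch is on.
- handle_mid (a point): Middle of the black barrel handle across the end of the lever, 26 mm thick, 46 mm long along the press's y, with flat ends that can be pinched between two fingers while the barrel turns (and may slide a little) between them. 185 mm from the hinge axis: 312 mm above the bench at the start; 127 mm above it and 185 mm in front of the hinge when the lever is level.
- foot_pad (a point): Middle of the rubber pad (34 x 70 mm) of the press foot, on the front side of the lever, 95 mm from the hinge and 24 mm off the lever's centre line. It swings down flat onto both stoppers.
- catch (a joint): Safety catch on the left side of the press, rad. About 0 (up to 0.08 at the start): on, a strut stands under a dog of the lever and blocks it. It grows as the thumb plate is pressed down; 0.9: fully off (end stop). Friction holds it wherever it is left; pressing takes 1 to 2 N. Its pivot runs along the press's y at x -40, z 60 mm.
- catch_pad (a point): Middle of the upper face of the catch's thumb plate (steel with a black pad), 30 mm wide along the press's y, reaching 46 mm from the pivot. Catch on: it rises to the front at 35 deg (this point at x -66, y 112, z 82 mm in the press frame); fully off: it slopes down to the front at 17 deg (x -72, y 112, z 53 mm). Under it only the bench.
- hinge (a point): Middle of the lever's hinge axis (along the press's y), 127 mm above the bench; its axes are the press's. The raised lever bar above it is 22 mm thick (x) and 16 mm wide (y), and its foot reaches 24 mm to the front at z 204 to 240 mm, so over the sockets a gripper should be narrow in the press's x (fingers closing along its y).
- rack: Yellow tube rack block, fixed, 92 x 140 x 34 mm, origin at the centre of its underside. Six holes 18 mm wide, 30 mm deep (floor 4 mm above the bench): two rows at x -22.5 and +22.5, each with y -45, 0 and +45 mm in its own frame. Four hold tubes.
- tube_a: Tall amber glass tube in the rack (one of two alike), 16 mm wide, 80 mm long, round bottom, about 40 g; origin at the bottom end, z along the tube. On top a grey push-in stopper: flange 20 mm wide, 8 mm thick, standing 5 mm proud of the rim (top 93 mm above the origin, 88 when home). Grip the glass below the stopper: 50 mm of it stands above the rack.
- stopper_a (a joint): How far the stopper of tube_a is pushed in, m: 0 proud, 0.005 fully home. Trapped air springs it back out when let go (about 7 N at home).
- tube_b: Tall amber glass tube in the rack (one of two alike), 16 mm wide, 80 mm long, round bottom, about 40 g; origin at the bottom end, z along the tube. On top a grey push-in stopper: flange 20 mm wide, 8 mm thick, standing 5 mm proud of the rim (top 93 mm above the origin, 88 when home). Grip the glass below the stopper: 50 mm of it stands above the rack.
- stopper_b (a joint): How far the stopper of tube_b is pushed in, m: 0 proud, 0.005 fully home. Trapped air springs it back out when let go (about 7 N at home).
- short_a: Short amber tube with a fixed screw cap in the rack, 16 mm wide, 58 mm high over its 20 mm cap; origin at the bottom. Leave it alone.
- short_b: Short amber tube with a fixed screw cap in the rack, 16 mm wide, 58 mm high over its 20 mm cap; origin at the bottom. Leave it alone.
- cork_green: Cork 32 mm wide, 22 mm high, with a small upright leaf-shaped marker, 58 mm high in all; origin under its centre. Leave it alone.
- cork_orange: Another cork with a leaf marker, same size. Leave it alone.
- petri_dish: Closed culture dish, 90 mm wide, 15 mm high, lying on the bench; origin under its centre. Leave it alone.
- forceps: Steel forceps lying along their x, 125 mm long, 12 mm high; origin under the middle. Leave them alone.
- marker: Marker pen lying along its x, 132 mm long, 14 mm thick; origin under the middle. Leave it alone.
- wash_bottle: Wash bottle, 72 mm wide, 195 mm high with its spout; origin under its centre. Leave it alone.

How it is judged:
On the way, in this order (a step that is already met when the one before it is completed fails the run):
1. both tall tubes stand fully down in the press sockets, let go, the catch still on and the lever up ((((horizontal distance between tube_a and socket_left below 0.006 m and z of tube_a in the frame of socket_left below -0.03 m and angle between tube_a's own z axis and vertical below 0.12 rad) and (horizontal distance between tube_b and socket_right below 0.006 m and z of tube_b in the frame of socket_right below -0.03 m and angle between tube_b's own z axis and vertical below 0.12 rad)) or ((horizontal distance between tube_b and socket_left below 0.006 m and z of tube_b in the frame of socket_left below -0.03 m and angle between tube_b's own z axis and vertical below 0.12 rad) and (horizontal distance between tube_a and socket_right below 0.006 m and z of tube_a in the frame of socket_right below -0.03 m and angle between tube_a's own z axis and vertical below 0.12 rad))) and contact force between the fingers and tube_a below 0.1 N and contact force between the fingers and tube_b below 0.1 N and value of joint catch below 0.35 rad and value of joint lever below 0.15 rad), for 0.2 s.
2. the safety catch is flipped off while the lever is still up and the tubes stand in their sockets ((((horizontal distance between tube_a and socket_left below 0.006 m and z of tube_a in the frame of socket_left below -0.03 m and angle between tube_a's own z axis and vertical below 0.12 rad) and (horizontal distance between tube_b and socket_right below 0.006 m and z of tube_b in the frame of socket_right below -0.03 m and angle between tube_b's own z axis and vertical below 0.12 rad)) or ((horizontal distance between tube_b and socket_left below 0.006 m and z of tube_b in the frame of socket_left below -0.03 m and angle between tube_b's own z axis and vertical below 0.12 rad) and (horizontal distance between tube_a and socket_right below 0.006 m and z of tube_a in the frame of socket_right below -0.03 m and angle between tube_a's own z axis and vertical below 0.12 rad))) and value of joint catch above 0.75 rad and value of joint lever below 0.15 rad), for 0.1 s.
3. the lever is pulled down by its handle and both stoppers are pushed home ((((horizontal distance between tube_a and socket_left below 0.006 m and z of tube_a in the frame of socket_left below -0.03 m and angle between tube_a's own z axis and vertical below 0.12 rad) and (horizontal distance between tube_b and socket_right below 0.006 m and z of tube_b in the frame of socket_right below -0.03 m and angle between tube_b's own z axis and vertical below 0.12 rad)) or ((horizontal distance between tube_b and socket_left below 0.006 m and z of tube_b in the frame of socket_left below -0.03 m and angle between tube_b's own z axis and vertical below 0.12 rad) and (horizontal distance between tube_a and socket_right below 0.006 m and z of tube_a in the frame of socket_right below -0.03 m and angle between tube_a's own z axis and vertical below 0.12 rad))) and value of joint each of stopper_a, stopper_b above 0.004 m and value of joint lever above 1.54 rad and contact force between the fingers and lever_c1 above 2 N), for 0.3 s.
At the end, for the whole second after the job is handed in: Tall tubes one in each socket (within 6 mm of its axis, 30 mm deep, within 7 deg of upright); catch off (over 0.6 rad); fingers on the handle (over 2 N), lever over 1.54 rad, foot pressing each tube (over 1.5 N), both stoppers in over 4 mm (all of step 3 and value of joint catch above 0.6 rad and contact force between lever_c2 and tube_a above 1.5 N and contact force between lever_c2 and tube_b above 1.5 N); the arm keeps its last pose, push and grip.
It fails at once if a bystander is pushed more than 30 mm or knocked over (distance of any of short_a, short_b, cork_green, cork_orange, petri_dish, forceps, marker, wash_bottle from where it was at the start of the episode above 0.03 m or angle between any of short_a, short_b, cork_green, cork_orange, petri_dish, forceps, marker, wash_bottle's own z axis and vertical above 0.7 rad).
It fails at once if a tall tube is tipped over (angle between any of tube_a, tube_b's own z axis and vertical above 0.9 rad).
It also fails if it takes over 72 s, if anything falls off the work surface, if the arm or the gripper's body presses on something with over 40 N, if the wrist force passes 120 N, or if a joint passes its speed limit or range.

## Working session

There is one attempt and no reset: what is moved stays moved. The work goes in short steps, Python scripts to look and compute and a tool call to move; the robot and the scene stay as the last step left them, time stands still between calls to the robot, and variables do not carry over. Pictures are saved under pics/ and viewed, and the job is handed in when it is done.

Besides the shell and the picture viewer there is one more tool, called as name(argument=value, ...) on one line, values as JSON. servo_tool: Moves the arm, as the interface text tells. Its arguments: {"type":"object","properties":{"commands":{"type":"array","items":{"type":"number"}},"grip_force":{"type":"number"}},"required":["commands"]}

```bash
ls; mkdir -p pics; cat > h.py <<'E'
import numpy as np, cv2
from station import monitor, viewer, ticket
from scipy.spatial.transform import Rotation as R
def save(name,fn):
    im=viewer.get_image(name); cv2.imwrite('pics/'+fn+'.png',im['frame'][:,:,::-1]); np.savez('pics/'+fn+'.npz',**im); return im
def world(im,depth=None):
    K=im['camera_matrix'];T=im['cam_to_world'];d=im['depth']
    v,u=np.mgrid[:d.shape[0],:d.shape[1]]
    p=np.stack([(u-K[0,2])/K[0,0]*d,(v-K[1,2])/K[1,1]*d,d],-1)
    return p@T[:3,:3].T+T[:3,3]
E
python3 - <<'E'
from h import *
o=monitor.get_obs();print(o)
for n in ['scene','top','wrist']:
    im=save(n,n+'0'); print(n,im['cam_to_world'].round(3).tolist(),im['camera_matrix'][0,0],(im['depth']>0).mean())
E
```

```text
pics
{'t': 0.0, 'q': array([ 1.01100752e+00,  5.33579409e-02,  1.61431136e+00,  2.75507144e-05,
        1.47598904e+00, -1.19007751e-01]), 'dq': array([-0.0003748 ,  0.00066703, -0.00169516, -0.0001087 ,  0.00076542,
        0.00070838]), 'effort': array([ 4.38031439e-04, -3.93690491e+01, -3.70175207e+01, -8.25811594e-05,
        7.19795848e-03,  1.47095068e-05]), 'tool_pos': array([0.26631568, 0.56472836, 0.23005197]), 'tool_rot': array([-1.54495906,  0.3463394 , -0.34521076]), 'contact_force': array([-0.6558105 ,  0.86592311,  0.09278063]), 'wrist_torque': array([ 0.02275165, -0.02229784,  0.02221155]), 'opening': 0.08526514611077499}
scene [[0.68, 0.608, -0.41, 0.917], [0.733, -0.555, 0.393, -0.247], [0.011, -0.568, -0.823, 0.913], [0.0, 0.0, 0.0, 1.0]] 369.25243587021885 0.99597265625
top [[-0.02, -0.992, 0.127, 0.376], [-1.0, 0.018, -0.017, 0.09], [0.015, -0.127, -0.992, 1.405], [0.0, 0.0, 0.0, 1.0]] 445.76276157908364 0.99595703125
wrist [[0.426, 0.861, 0.276, 0.196], [0.905, -0.405, -0.134, 0.599], [-0.004, 0.307, -0.952, 0.372], [0.0, 0.0, 0.0, 1.0]] 300.4371101628591 0.9958515625
```

View pics/scene0.png

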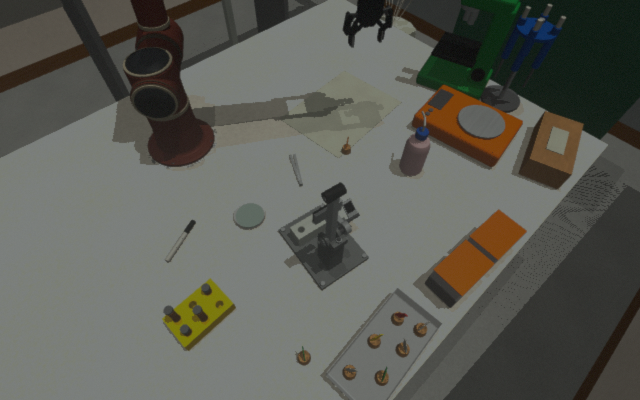

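View pics/top0.png

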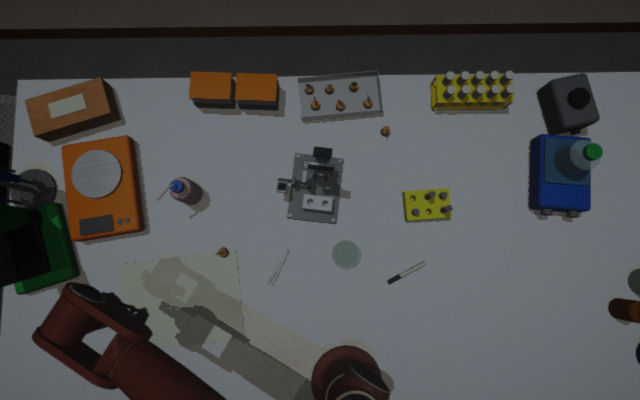

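View pics/wrist0.png

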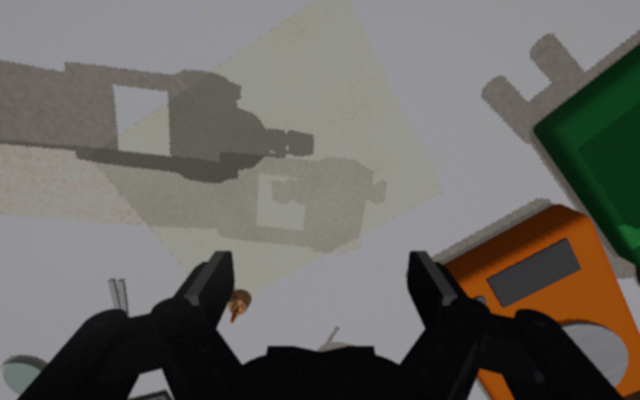

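Scene and top views: the press is at top px (318,190) with its block facing the robot, and the rack is at (428,205). I'll measure both now.

```bash
python3 - <<'E'
from h import *
im=dict(np.load('pics/top0.npz')); W=world(im)
f=im['frame']
a=cv2.resize(f[130:240,260:480],None,fx=3.6,fy=3.6,interpolation=cv2.INTER_CUBIC); cv2.imwrite('pics/topc.png',np.clip(a[:,:,::-1]*1.5,0,255).astype(np.uint8))
im2=dict(np.load('pics/scene0.npz')); g=im2['frame']
a=cv2.resize(g[170:360,150:390],None,fx=3.1,fy=3.1,interpolation=cv2.INTER_CUBIC); cv2.imwrite('pics/scenec.png',np.clip(a[:,:,::-1]*1.5,0,255).astype(np.uint8))
for nm,i in(('top',im),('scene',im2)):
    W=world(i); hsv=cv2.cvtColor(i['frame'],cv2.COLOR_RGB2HSV)
    reg=(W[...,0]>.35)&(W[...,0]<.85)&(W[...,1]<-.1)&(W[...,1]>-.45)
    y=reg&(hsv[...,0]>20)&(hsv[...,0]<35)&(hsv[...,1]>150)
    t=y&(abs(W[...,2]-.034)<.006)
    r=cv2.minAreaRect(W[t][:,:2].astype(np.float32)*1000); print(nm,'rack',t.sum(),r, np.median(W[t][:,2]))
    reg=(W[...,0]>.35)&(W[...,0]<.85)&(W[...,1]<.3)&(W[...,1]>-.1)
    for lo,hi in((.006,.018),(.044,.056),(.3,.35),(.155,.17)):
        t=reg&(W[...,2]>lo)&(W[...,2]<hi); 
        if t.sum()>3: print(lo,t.sum(),cv2.minAreaRect(W[t][:,:2].astype(np.float32)*1000))
    # tubes
    reg=(W[...,0]>.35)&(W[...,0]<.85)&(W[...,1]<-.1)&(W[...,1]>-.45)
    n,l,s,c=cv2.connectedComponentsWithStats((reg&(W[...,2]>.05)).astype(np.uint8))
    for k in range(1,n):
        p=W[l==k]; zt=np.percentile(p[:,2],90); q=p[p[:,2]>zt-.006]; print('blob',s[k],q.mean(0).round(4),zt.round(4))
E
```

```text
top rack 972 ((666.13916015625, -256.09381103515625), (356.9684753417969, 139.79757690429688), 4.374971389770508) 0.03459972426229696
0.006 3169 ((600.189697265625, 100.60082244873047), (499.2590637207031, 398.7259521484375), 0.03628441318869591)
0.044 432 ((683.8164672851562, 30.691986083984375), (219.06590270996094, 333.29827880859375), 82.51155853271484)
0.3 194 ((636.8536987304688, 62.93927001953125), (47.653167724609375, 24.722137451171875), 84.01422882080078)
blob [435 101  50   5  68] [ 0.8478 -0.3825  0.0757] 0.0776
blob [386 128   2   3   3] [ 0.7697 -0.1442  0.0569] 0.0586
blob [426 191  10   8  52] [ 0.5578 -0.2658  0.0976] 0.0994
blob [440 192   8   7  38] [ 0.5595 -0.3105  0.0627] 0.0653
blob [443 205  10   7  56] [ 0.5145 -0.3135  0.0985] 0.1003
blob [413 209   7   6  36] [ 0.5103 -0.224   0.0631] 0.0652
scene rack 1810 ((533.4156494140625, -264.1585693359375), (93.15068817138672, 138.41989135742188), 3.5491480827331543) 0.03385786537383123
0.006 2857 ((591.30859375, 33.21766662597656), (264.03900146484375, 524.8453979492188), 81.1622085571289)
0.044 522 ((678.0838012695312, 23.927284240722656), (226.56527709960938, 328.29827880859375), 86.43386840820312)
0.3 322 ((637.1534423828125, 65.43407440185547), (47.15481948852539, 24.336946487426758), 79.7679672241211)
0.155 162 ((652.2124633789062, 63.48931121826172), (40.83589553833008, 47.59115219116211), 84.42066955566406)
blob [201 283   9  10  68] [ 0.5089 -0.2203  0.0614] 0.063
blob [163 305  15  15 123] [ 0.5137 -0.3098  0.0963] 0.0976
blob [192 305  14  14 118] [ 0.556  -0.2627  0.0961] 0.0974
blob [180 324  10  11  81] [ 0.5582 -0.3076  0.0615] 0.063
blob [302 346   2   7   8] [ 0.7687 -0.141   0.0555] 0.0565
```

View pics/topc.png

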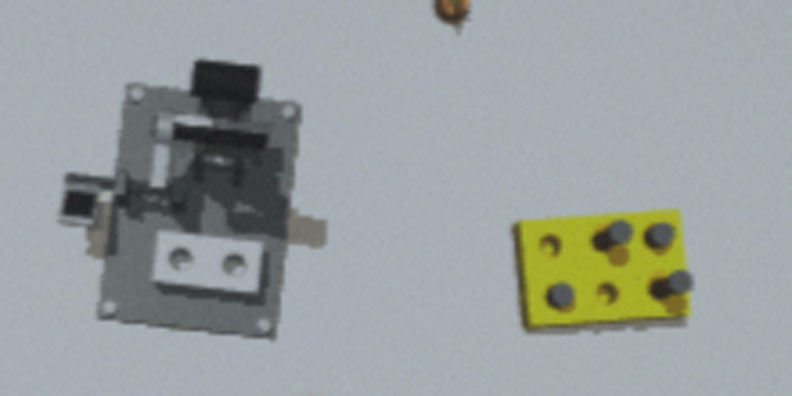

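View pics/scenec.png

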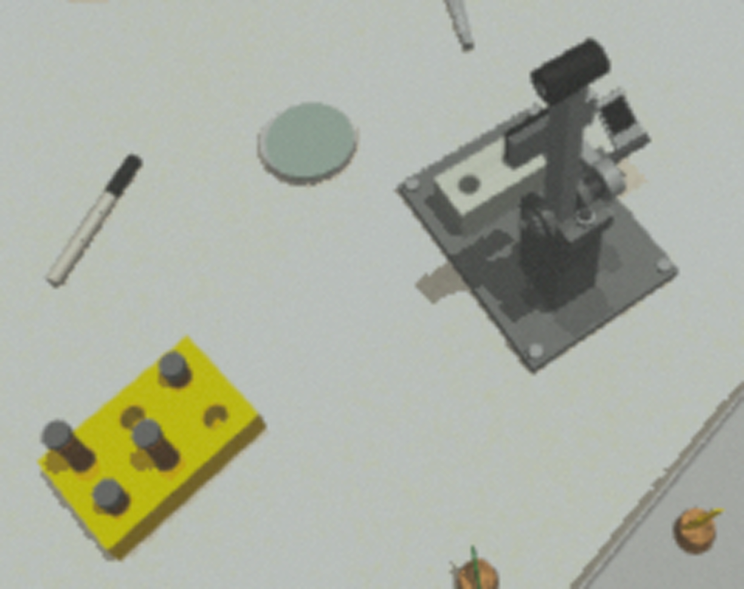

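```bash
python3 - <<'E'
from h import *
for nm in('top','scene'):
    im=dict(np.load(f'pics/{nm}0.npz')); W=world(im)
    near=(np.hypot(W[...,0]-.62,W[...,1]-.07)<.17)
    t=near&(W[...,2]>.04)&(W[...,2]<.058)
    n,l,s,c=cv2.connectedComponentsWithStats(t.astype(np.uint8))
    for k in range(1,n):
        if s[k,4]>25: print(nm,'block?',s[k],cv2.minAreaRect(W[l==k][:,:2].astype(np.float32)*1000),np.median(W[l==k][:,2]))
    t=near&(W[...,2]>.007)&(W[...,2]<.02)
    n,l,s,c=cv2.connectedComponentsWithStats(t.astype(np.uint8))
    for k in range(1,n):
        if s[k,4]>25: 
            r=cv2.minAreaRect(W[l==k][:,:2].astype(np.float32)*1000); print(nm,'base',s[k],r,cv2.boxPoints(r).round(1).tolist())
    t=near&(W[...,2]>.3)&(W[...,2]<.335); p=W[t]; print('handle',p.mean(0),p[:,2].max(),cv2.minAreaRect(p[:,:2].astype(np.float32)*1000))
    # sockets by ray
    K=im['camera_matrix'];T=im['cam_to_world']
    g=cv2.cvtColor(im['frame'],cv2.COLOR_RGB2GRAY)
    def ray(u,v,z):
        d=T[:3,:3]@np.array([(u-K[0,2])/K[0,0],(v-K[1,2])/K[1,1],1]); return T[:3,3]+d*(z-T[2,3])/d[2]
    if nm=='top':
        for (u,v) in((260+181/3.6,130+259/3.6),(260+235/3.6,130+265/3.6)): print(ray(u-.36,v-.36,.048))
        for (u,v) in((260+135/3.6,130+93/3.6),(260+290/3.6,130+110/3.6),(260+264/3.6,130+326/3.6),(260+108/3.6,130+307/3.6)): print('screw',ray(u-.36,v-.36,.014))
    else:
        for (u,v) in((150+468/3.1,170+185/3.1),):print(ray(u-.4,v-.4,.048))
        for (u,v) in((150+412/3.1,170+184/3.1),(150+664/3.1,170+265/3.1),(150+536/3.1,170+350/3.1)): print('screw',ray(u-.4,v-.4,.014))
E
```

```text
top block? [303 194  30  18 376] ((543.9907836914062, 74.9775619506836), (89.81229400634766, 44.548011779785156), 82.6150894165039) 0.049840285550771135
top base [292 153  24  28 296] ((662.4467163085938, 117.05923461914062), (65.29540252685547, 86.08071899414062), 81.3648452758789) [[615.0, 91.19999694824219], [700.0999755859375, 78.30000305175781], [709.9000244140625, 142.89999389648438], [624.7999877929688, 155.8000030517578]]
top base [ 287  158   57   66 1723] ((595.0671997070312, 79.15177917480469), (157.52354431152344, 211.30796813964844), 81.85189819335938) [[479.29998779296875, 16.200000762939453], [688.5, -13.800000190734863], [710.7999877929688, 142.10000610351562], [501.6000061035156, 172.10000610351562]]
handle [0.63579579 0.0630837  0.32151478] 0.32839831912741513 ((636.8536987304688, 62.93927001953125), (47.653167724609375, 24.722137451171875), 84.01422882080078)
[0.54691632 0.0980665  0.048     ]
[0.54093261 0.05216242 0.048     ]
screw [0.69991902 0.13644717 0.014     ]
screw [ 6.82290631e-01 -3.78258321e-04  1.40000000e-02]
screw [0.49118701 0.02714602 0.014     ]
s
[... 240 characters left out ...]
173828125, 52.57152557373047), (63.569549560546875, 31.357398986816406), 34.131736755371094) 0.048715972217597825
scene base [ 279  203   90   87 2097] ((592.9620361328125, 84.77293395996094), (156.20660400390625, 212.09597778320312), 82.5503158569336) [[477.70001220703125, 21.100000381469727], [688.0, -6.400000095367432], [708.2000122070312, 148.5], [497.8999938964844, 176.0]]
handle [0.6395497  0.06242271 0.31953762] 0.32719900381574507 ((637.1534423828125, 65.43407440185547), (47.15481948852539, 24.336946487426758), 79.7679672241211)
[0.53809954 0.0559003  0.048     ]
screw [0.48860842 0.03150024 0.014     ]
screw [0.69558589 0.14012928 0.014     ]
screw [0.67668082 0.00699638 0.014     ]
```

```bash
python3 - <<'E'
from h import *
o=monitor.get_obs(); r=R.from_rotvec(o['tool_rot']).as_matrix(); print(r.round(3))
im=dict(np.load('pics/wrist0.npz'));T=im['cam_to_world']
print('cam in tool',(r.T@(T[:3,3]-o['tool_pos'])).round(4)); print((r.T@T[:3,:3]).round(3)); print(im['camera_matrix'])
def des(yaw): # press-yaw style: z_tool = press y
    z=np.array([-np.sin(yaw),np.cos(yaw),0]); y=np.array([0,0,-1.]); x=np.cross(y,z); return np.stack([x,y,z],1)
for d in(-7.5,3): 
  for s in(0,180):
    D=des(np.radians(d+s)); print(d,s,'rel tool rotvec',R.from_matrix(r.T@D).as_rotvec().round(3), D[:,0].round(3))
E
```

```text
[[ 0.904 -0.001  0.427]
 [-0.427 -0.001  0.904]
 [-0.    -1.    -0.002]]
cam in tool [-0.0784 -0.1412  0.0004]
[[-0.     0.952  0.307]
 [ 0.002 -0.307  0.952]
 [ 1.     0.001 -0.002]]
[[300.43711016   0.         320.23971699]
 [  0.         300.43711016 195.06103033]
 [  0.           0.           1.        ]]
-7.5 0 rel tool rotvec [ 0.002 -0.31  -0.   ] [ 0.991 -0.131  0.   ]
-7.5 180 rel tool rotvec [1.000e-03 2.832e+00 2.000e-03] [-0.991  0.131  0.   ]
3 0 rel tool rotvec [ 0.002 -0.493 -0.001] [0.999 0.052 0.   ]
3 180 rel tool rotvec [1.000e-03 2.648e+00 2.000e-03] [-0.999 -0.052 -0.   ]
```

servo_tool(commands=[0,-0.123,0,0,0,0,0.35,0,-0.123,0,0,0,0,0.35,0,-0.123,0,0,0,0,0.35,0,-0.123,0,0,0,0,0.35,0,0,0,1.3,0,-4.5,0.35,0,0,0,1.3,0,-4.5,0.35,0,0,0,1.3,0,-4.5,0.35,0,0,0,1.3,0,-4.5,0.35,0,0,0,1.3,0,-4.5,0.35,0,0,0,1.3,0,-4.5,0.35,0,0,0,1.3,0,-4.5,0.35,0,0,0,1.3,0,-4.5,0.35], grip_force=40)

```text
t: 1.35
tool_pos: [0.3968, 0.204, 0.2254]
tool_rot: [-1.577, -0.062, 0.071]
contact_force: [0.6, 0.4, 0.5]
opening: 0.0298
```

```bash
cat >> h.py <<'E'
def plan(pos,yawdeg,tilt=None):
    o=monitor.get_obs(); r=R.from_rotvec(o['tool_rot']).as_matrix()
    yaw=np.radians(yawdeg)
    z=np.array([-np.sin(yaw),np.cos(yaw),0]); y=np.array([0,0,-1.]); D=np.stack([np.cross(y,z),y,z],1)
    rv=R.from_matrix(r.T@D).as_rotvec()
    d=np.array(pos)-o['tool_pos']
    print('t',o['t'],'pos',o['tool_pos'].round(4),'F',o['contact_force'].round(1),'open',round(o['opening'],4))
    print('turn',rv.round(4),'shift_now cm',(100*r.T@d).round(2),'shift_after_turn cm',(100*D.T@d).round(2))
E
python3 -c "
from h import *
plan([.52,.077,.22],-7.5)"
```

```text
t 1.35 pos [0.3968 0.204  0.2254] F [0.6 0.4 0.5] open 0.0298
turn [ 0.0076  0.2152 -0.0051] shift_now cm [ 11.21   0.57 -13.69] shift_after_turn cm [ 13.87   0.54 -10.99]
```

servo_tool(commands=[0.004,0.108,-0.003,0,0,0,0.35,0.004,0.108,-0.003,0,0,0,0.35,0,0,0,3.5,0.15,-2.8,0.35,0,0,0,3.5,0.15,-2.8,0.35,0,0,0,3.5,0.15,-2.8,0.35,0,0,0,3.4,0.1,-2.6,0.35,0,0,0,0,0,0,0.35])

```text
t: 2.05
tool_pos: [0.5226, 0.0634, 0.2185]
tool_rot: [-1.567, 0.116, -0.119]
contact_force: [0.2, 0.1, 0.7]
opening: 0.0301
```

```bash
python3 - <<'E'
from h import *
plan([.52,.077,.22],-7.5)
im=save('wrist','w1')
W=world(im)
for lo,hi in ((.044,.056),(.006,.018)):
    t=(W[...,2]>lo)&(W[...,2]<hi)&(np.hypot(W[...,0]-.6,W[...,1]-.08)<.2)
    n,l,s,c=cv2.connectedComponentsWithStats(t.astype(np.uint8))
    for k in range(1,n):
        if s[k,4]>300: print(lo,s[k],cv2.minAreaRect(W[l==k][:,:2].astype(np.float32)*1000),np.median(W[l==k][:,2]))
E
```

```text
t 2.05 pos [0.5226 0.0634 0.2185] F [0.2 0.1 0.7] open 0.0301
turn [-0.0006 -0.0188  0.0021] shift_now cm [-0.46 -0.16  1.31] shift_after_turn cm [-0.44 -0.15  1.31]
0.044 [ 294  169   85   42 2934] ((542.1437377929688, 77.87712097167969), (90.12549591064453, 44.75050354003906), 82.32263946533203) 0.04872145360687133
0.006 [231  66  45  30 503] ((420.7795715332031, 7.084615707397461), (12.781785011291504, 57.340736389160156), 21.721261978149414) 0.014043693737677998
0.006 [  279   134   134   158 10861] ((593.213134765625, 83.87330627441406), (155.4170379638672, 210.28184509277344), 82.57257080078125) 0.01079715911944834
```

View pics/w1.png

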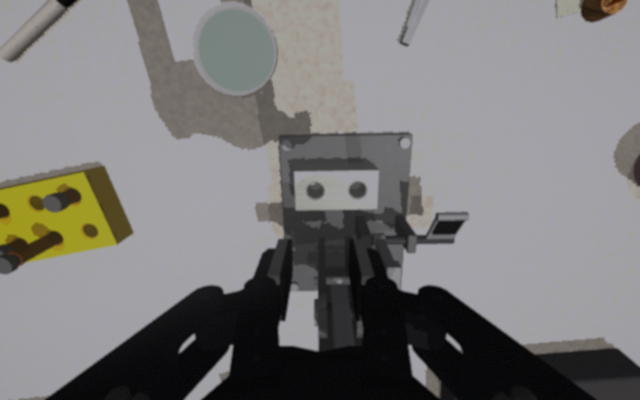

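```bash
python3 -c "
from h import *
plan([.52,-.265,.22],3)"
```

```text
t 2.1 pos [0.5213 0.0649 0.2183] F [ 0.  -1.2  0.1] open 0.0302
turn [-0.0014 -0.201   0.0009] shift_now cm [  4.75  -0.21 -32.64] shift_after_turn cm [ -1.86  -0.17 -32.93]
```

servo_tool(commands=[0,-0.1,0,0,0,0,0.35,0,-0.1,0,0,0,0,0.35,0,0,0,-0.25,0,-4.6,0.35,0,0,0,-0.25,0,-4.6,0.35,0,0,0,-0.25,0,-4.6,0.35,0,0,0,-0.25,0,-4.6,0.35,0,0,0,-0.25,0,-4.6,0.35,0,0,0,-0.25,0,-4.6,0.35,0,0,0,-0.25,0,-4,0.35,0,0,0,0,0,0,0.35])

```text
t: 3.1
tool_pos: [0.5205, -0.2499, 0.2152]
tool_rot: [-1.563, -0.059, 0.062]
contact_force: [0.5, 1.0, 0.2]
opening: 0.03
```

```bash
python3 - <<'E'
from h import *
plan([.52,-.265,.22],3)
im=save('wrist','w2')
W=world(im)
hsv=cv2.cvtColor(im['frame'],cv2.COLOR_RGB2HSV)
t=(abs(W[...,2]-.034)<.006)&(hsv[...,0]>18)&(hsv[...,0]<36)&(hsv[...,1]>130)
print('rack',cv2.minAreaRect(W[t][:,:2].astype(np.float32)*1000),np.median(W[t][:,2]))
near=np.hypot(W[...,0]-.533,W[...,1]+.265)<.085
n,l,s,c=cv2.connectedComponentsWithStats((near&(W[...,2]>.05)&(W[...,2]<.11)).astype(np.uint8))
for k in range(1,n):
    if s[k,4]<30: continue
    p=W[l==k]; zt=np.percentile(p[:,2],95); q=p[p[:,2]>zt-.005]; print('blob',s[k],cv2.minEnclosingCircle(q[:,:2].astype(np.float32)*1000),q[:,:2].mean(0).round(4),zt.round(4))
E
```

```text
t 3.1 pos [ 0.5205 -0.2499  0.2152] F [0.5 1.  0.2] open 0.03
turn [-0.0067  0.025  -0.0014] shift_now cm [-0.17 -0.48 -1.49] shift_after_turn cm [-0.13 -0.48 -1.5 ]
rack ((678.2293090820312, -293.30810546875), (153.7071990966797, 417.1719665527344), 79.19056701660156) 0.03279487700553946
blob [241 159  28  28 533] ((512.8082275390625, -311.38555908203125), 10.057374000549316) [ 0.5126 -0.3109] 0.0966
blob [339 159  20  20 320] ((508.0186462402344, -221.560302734375), 9.91727352142334) [ 0.5076 -0.2218] 0.0617
blob [252 198  20  21 317] ((557.8516845703125, -308.8858642578125), 10.014866828918457) [ 0.5573 -0.3084] 0.0618
blob [292 201  21  33 520] ((555.6138305664062, -263.9709167480469), 10.215072631835938) [ 0.5547 -0.2638] 0.0965
```

View pics/w2.png

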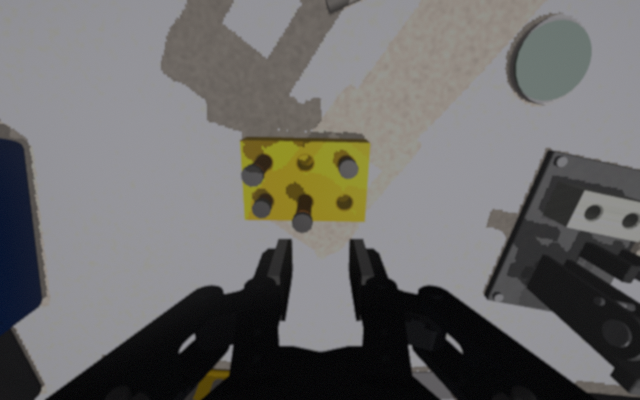

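```bash
python3 -c "
from h import *
plan([.5555,-.264,.13],3)"
```

```text
t 3.15 pos [ 0.5206 -0.2479  0.2152] F [0.1 0.2 0.3] open 0.0299
turn [-0.0082  0.0264 -0.0014] shift_now cm [ 3.36  8.5  -1.95] shift_after_turn cm [ 3.4   8.52 -1.79]
```

servo_tool(commands=[-0.004,0.013,0,1.1,1.5,-0.6,0.35,-0.004,0.013,0,1.1,3.5,-0.6,0.35,0,0,0,1.1,3.5,-0.6,0.35,0,0,0,0,0,0,0.35,0,0,0,0,0,0,0.35])

```text
t: 3.65
tool_pos: [0.5571, -0.2546, 0.1308]
tool_rot: [-1.569, -0.048, 0.046]
contact_force: [-0.6, -0.6, 0.5]
opening: 0.0301
```

```bash
python3 -c "
from h import *
plan([.5555,-.264,.13],3)"
```

```text
t 3.65 pos [ 0.5571 -0.2546  0.1308] F [-0.6 -0.6  0.5] open 0.0301
turn [-0.0015  0.0075  0.0018] shift_now cm [-0.21  0.07 -0.93] shift_after_turn cm [-0.21  0.08 -0.93]
```

servo_tool(commands=[0,0.004,0.001,-0.1,0,-0.6,0.35,0,0.004,0,-0.1,0,-0.4,0.35,0,0,0,0,0,0,0.35])

```text
t: 3.95
tool_pos: [0.5568, -0.2639, 0.1357]
tool_rot: [-1.572, -0.047, 0.038]
contact_force: [0.4, -0.0, 0.5]
opening: 0.0302
```

```bash
python3 -c "
from h import *
plan([.5555,-.264,.046],3)"
```

```text
t 3.95 pos [ 0.5568 -0.2639  0.1357] F [ 0.4 -0.   0.5] open 0.0302
turn [0.0016 0.0017 0.0053] shift_now cm [-0.18  8.97  0.01] shift_after_turn cm [-0.13  8.97 -0.01]
```

servo_tool(commands=[0.001,0.001,0.003,-0.1,1.8,0,0.35,0.001,0.001,0.003,0,1.8,0,0.35,0,0,0,0,1.8,0,0.35,0,0,0,0,1.8,0,0.35,0,0,0,0,0,0,0.35])

```text
t: 4.45
tool_pos: [0.5555, -0.2647, 0.0592]
tool_rot: [-1.571, -0.04, 0.039]
contact_force: [-0.3, -0.2, -0.7]
opening: 0.0299
```

```bash
python3 -c "
from h import *
plan([.5555,-.264,.046],3)"
```

```text
t 4.45 pos [ 0.5555 -0.2647  0.0592] F [-0.3 -0.2 -0.7] open 0.0299
turn [ 0.0004 -0.0021  0.0004] shift_now cm [-0.    1.32  0.07] shift_after_turn cm [0.   1.32 0.07]
```

servo_tool(commands=[0,0,0,0,1.1,0,0.35,0,0,0,0,0.2,0,0.35,0,0,0,0,0,0,0.1,0,0,0,0,0,0,0.1,0,0,0,0,0,0,0.1,0,0,0,0,0,0,0.1])

```text
t: 5.05
tool_pos: [0.5557, -0.2648, 0.0453]
tool_rot: [-1.571, -0.04, 0.039]
contact_force: [-1.0, 0.6, -0.7]
opening: 0.0149
```

```bash
python3 -c "
from h import *
plan([.5555,-.264,.046],3);save('wrist','w3')"
```

```text
t 5.05 pos [ 0.5557 -0.2648  0.0453] F [-1.   0.6 -0.7] open 0.0149
turn [ 0.0002 -0.0024  0.0005] shift_now cm [-0.01 -0.07  0.08] shift_after_turn cm [-0.01 -0.07  0.08]
```

View pics/w3.png

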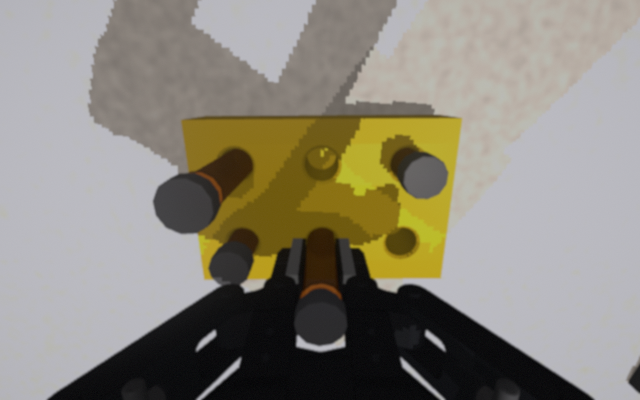

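servo_tool(commands=[0,0,0,0,-1,0,0.1,0,0,0,0,-2,0,0.1,0,0,0,0,-3,0,0.1,0,0,0,0,-3,0,0.1,0,0,0,0,-2,0,0.1,0,0,0,-1,0,1.5,0.1,0,0.08,0,-1,0,3.5,0.1,0,0.08,0,0,0,4,0.1,0,0,0,0,0,4,0.1,0,0,0,0,0,4,0.1,0,0,0,0,0,4,0.1,0,0,0,0,0,3,0.1,0,0,0,0,0,1,0.1,0,0,0,0,0,0,0.1])

```text
t: 6.5
tool_pos: [0.558, -0.0119, 0.1762]
tool_rot: [-1.578, 0.075, -0.114]
contact_force: [-0.4, -0.2, -0.4]
opening: 0.0153
```

```bash
python3 -c "
from h import *
plan([.5451,.1007,.13],-7.5)"
```

```text
t 6.5 pos [ 0.558  -0.0119  0.1762] F [-0.4 -0.2 -0.4] open 0.0153
turn [0.0074 0.0108 0.0251] shift_now cm [-2.75  4.47 11.06] shift_after_turn cm [-2.75  4.62 11.  ]
```

servo_tool(commands=[0.004,0.005,0.012,-0.7,0.5,2.8,0.1,0.004,0.005,0.012,-0.7,1,2.8,0.1,0,0,0,-0.7,1,2.8,0.1,0,0,0,-0.3,1,1.8,0.1,0,0,0,0,0.5,0.4,0.1,0,0,0,0,0,0,0.1,0,0,0,0,0,0,0.1])

```text
t: 7.2
tool_pos: [0.5513, 0.0898, 0.1386]
tool_rot: [-1.572, 0.104, -0.116]
contact_force: [-0.2, 0.1, -0.8]
opening: 0.0151
```

```bash
python3 -c "
from h import *
plan([.5451,.1007,.11],-7.5)"
```

```text
t 7.2 pos [0.5513 0.0898 0.1386] F [-0.2  0.1 -0.8] open 0.0151
turn [ 0.0038 -0.0091  0.008 ] shift_now cm [-0.79  2.85  1.01] shift_after_turn cm [-0.76  2.86  1.  ]
```

servo_tool(commands=[0.002,-0.005,0.004,-0.4,0.8,0.5,0.1,0.002,-0.005,0.004,-0.3,0.8,0.5,0.1,0,0,0,0,0.8,0,0.1,0,0,0,0,0,0,0.1,0,0,0,0,0,0,0.1])

```text
t: 7.7
tool_pos: [0.5463, 0.0984, 0.1134]
tool_rot: [-1.568, 0.104, -0.105]
contact_force: [-1.0, 0.5, -0.7]
opening: 0.0154
```

```bash
python3 -c "
from h import *
plan([.5451,.1007,.102],-7.5);save('wrist','w4')"
```

```text
t 7.7 pos [0.5463 0.0984 0.1134] F [-1.   0.5 -0.7] open 0.0154
turn [ 0.     -0.0022  0.0008] shift_now cm [-0.15  1.14  0.21] shift_after_turn cm [-0.15  1.14  0.21]
```

View pics/w4.png

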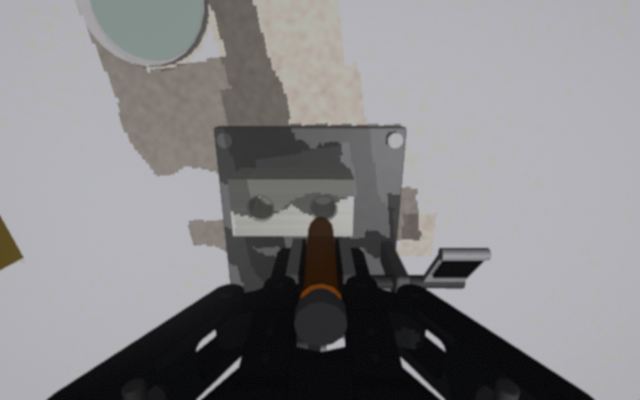

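```bash
cat >> h.py <<'E'
def proj(im,p):
    T=im['cam_to_world'];K=im['camera_matrix']; c=T[:3,:3].T@(np.array(p)-T[:3,3]); return (K@c/c[2])[:2].round(1)
def ray(im,u,v,z):
    K=im['camera_matrix'];T=im['cam_to_world'];d=T[:3,:3]@np.array([(u-K[0,2])/K[0,0],(v-K[1,2])/K[1,1],1]); return T[:3,3]+d*(z-T[2,3])/d[2]
E
python3 - <<'E'
from h import *
im=dict(np.load('pics/w4.npz'));W=world(im)
t=(W[...,2]>.04)&(W[...,2]<.058)&(np.hypot(W[...,0]-.6,W[...,1]-.08)<.2)
n,l,s,c=cv2.connectedComponentsWithStats(t.astype(np.uint8))
k=1+s[1:,4].argmax(); print(s[k],cv2.minAreaRect(W[l==k][:,:2].astype(np.float32)*1000),np.median(W[l==k][:,2]))
print('L',proj(im,[.5451,.1007,.05]),'R',proj(im,[.5391,.0551,.05]),'bottom',proj(im,[.5463,.0984,.072]),proj(im,[.5463,.0984,.165-.004]))
a=cv2.resize(im['frame'][160:350,210:430],None,fx=3.5,fy=3.1,interpolation=cv2.INTER_CUBIC);cv2.imwrite('pics/w4c.png',np.clip(a[:,:,::-1]*1.6,0,255).astype(np.uint8))
E
```

```text
[ 228  176  127   61 6281] ((542.1476440429688, 77.8404541015625), (90.17285919189453, 45.13888931274414), 82.29176330566406) 0.048726493521549924
L [323.2 209.2] R [259.9 209.3] bottom [320.2 223.1] [319.7 316.5]
```

View pics/w4c.png

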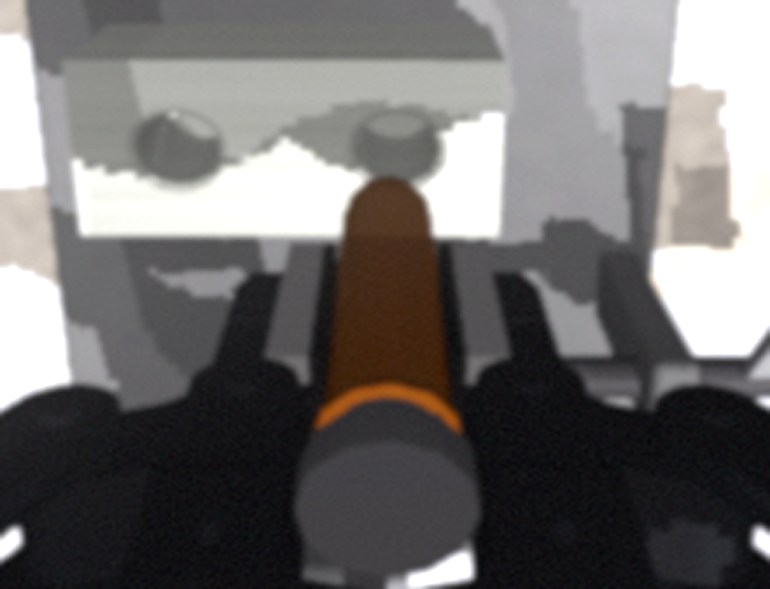

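```bash
python3 - <<'E'
from h import *
im=dict(np.load('pics/w4.npz'))
a=np.radians(-7.5); Rz=np.array([[np.cos(a),-np.sin(a)],[np.sin(a),np.cos(a)]])
f=im['frame'][:,:,::-1].copy(); S=4
big=cv2.resize(np.clip(f[165:245,215:370]*1.6,0,255).astype(np.uint8),None,fx=S,fy=S,interpolation=cv2.INTER_CUBIC)
def pt(x,y,z): 
    p=Rz@np.array([x,y]); q=proj(im,[.5421+p[0],.0779+p[1],z]); return ((q-[215,165]+.5)*S-.5).round().astype(int)
cv2.polylines(big,[np.array([pt(x,y,.05) for x,y in((-.022,-.045),(.022,-.045),(.022,.045),(-.022,.045))])],True,(0,0,255),1)
for s in(.023,-.023):
    cv2.polylines(big,[np.array([pt(.0105*np.cos(t),s+.0105*np.sin(t),.05) for t in np.linspace(0,6.28,40)])],True,(0,0,255),1)
# sphere silhouette & tube
T=im['cam_to_world'];c=np.array([.5463,.0984,.080]);d=c-T[:3,3];n=np.linalg.norm(d);e1=np.cross(d,[0,1,0]);e1/=np.linalg.norm(e1);e2=np.cross(d/n,e1)
pts=[proj(im,c+.008*(e1*np.cos(t)+e2*np.sin(t))) for t in np.linspace(0,6.28,40)]
cv2.polylines(big,[((np.array(pts)-[215,165]+.5)*S-.5).round().astype(int)],True,(0,255,0),1)
cv2.imwrite('pics/w4o.png',big)
E
```

```text
(no output)
```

View pics/w4o.png

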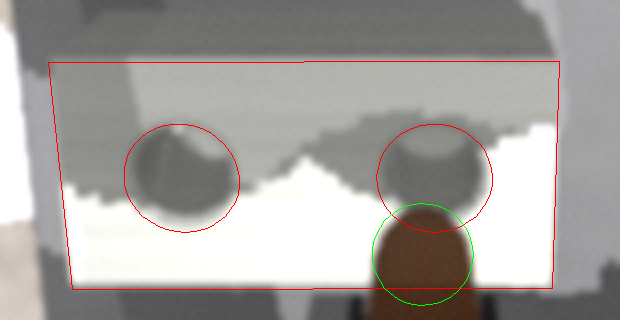

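servo_tool(commands=[0,-0.002,0,-0.2,0.4,0.22,0.1,0,0,0,0,0.6,0,0.1,0,0,0,0,0,0,0.1,0,0,0,0,0,0,0.1])

```text
t: 8.15
tool_pos: [0.5447, 0.1011, 0.103]
tool_rot: [-1.568, 0.101, -0.104]
contact_force: [-0.6, -0.0, 0.5]
opening: 0.0152
```

```bash
python3 -c "
from h import *
plan([.5446,.1008,.0563],-7.5)"
```

```text
t 8.15 pos [0.5447 0.1011 0.103 ] F [-0.6 -0.   0.5] open 0.0152
turn [-0.      0.0003  0.0016] shift_now cm [-0.02  4.67 -0.03] shift_after_turn cm [-0.01  4.67 -0.03]
```

Aligned within 0.3 mm. I'm inserting slowly.

servo_tool(commands=[0,0,0.001,0,0.7,0,0.1,0,0,0,0,0.7,0,0.1,0,0,0,0,0.7,0,0.1,0,0,0,0,0.7,0,0.1,0,0,0,0,0,0,0.1])

```text
t: 8.65
tool_pos: [0.5443, 0.1009, 0.0723]
tool_rot: [-1.569, 0.103, -0.102]
contact_force: [0.2, 0.9, -0.7]
opening: 0.0152
```

```bash
python3 -c "
from h import *
plan([.5446,.1008,.0563],-7.5)"
```

```text
t 8.65 pos [0.5443 0.1009 0.0723] F [ 0.2  0.9 -0.7] open 0.0152
turn [ 0.0005  0.0002 -0.0008] shift_now cm [ 0.04  1.6  -0.01] shift_after_turn cm [ 0.04  1.6  -0.01]
```

servo_tool(commands=[0,0,0,0.02,0.6,0,0.1,0,0,0,0.02,0.6,0,0.1,0,0,0,0,0.2,0,0.1,0,0,0,0,0,0,0.1])

```text
t: 9.05
tool_pos: [0.5448, 0.1009, 0.0567]
tool_rot: [-1.569, 0.103, -0.102]
contact_force: [-0.6, 0.6, -0.4]
opening: 0.0151
```

```bash
python3 -c "
from h import *
plan([.5446,.1008,.0563],-7.5)"
```

```text
t 9.05 pos [0.5448 0.1009 0.0567] F [-0.6  0.6 -0.4] open 0.0151
turn [ 0.0003  0.0002 -0.0007] shift_now cm [-0.02  0.04 -0.01] shift_after_turn cm [-0.02  0.04 -0.01]
```

servo_tool(commands=[0,0,0,0,0,0,0.35,0,0,0,0,0,0,0.35,0,0,0,0,0,0,0.35,0,0,0,0,0,0,0.35,0,0,0,0,-1.5,0,0.35,0,0,0,0,-2,0,0.35,0,0,0,0,-3,0,0.35,0,0,0,0,-2,0,0.35,0,0,0,0,0,0,0.35])

```text
t: 9.95
tool_pos: [0.546, 0.1011, 0.1499]
tool_rot: [-1.568, 0.1, -0.105]
contact_force: [0.1, -0.3, 0.6]
opening: 0.03
```

```bash
python3 - <<'E'
from h import *
plan([.5128,-.3114,.15],3)
im=save('wrist','w5');W=world(im)
t=(W[...,2]>.085)&(W[...,2]<.125)&(np.hypot(W[...,0]-.545,W[...,1]-.1)<.03); print(W[t].max(0),W[t].mean(0),t.sum())
E
```

```text
t 9.95 pos [0.546  0.1011 0.1499] F [ 0.1 -0.3  0.6] open 0.03
turn [-0.0002 -0.183   0.0033] shift_now cm [ 2.080e+00 -2.000e-02 -4.133e+01] shift_after_turn cm [-5.480e+00 -1.000e-02 -4.102e+01]
[0.55492744 0.11065052 0.1088694 ] [0.54366188 0.10121343 0.10465832] 785
```

View pics/w5.png

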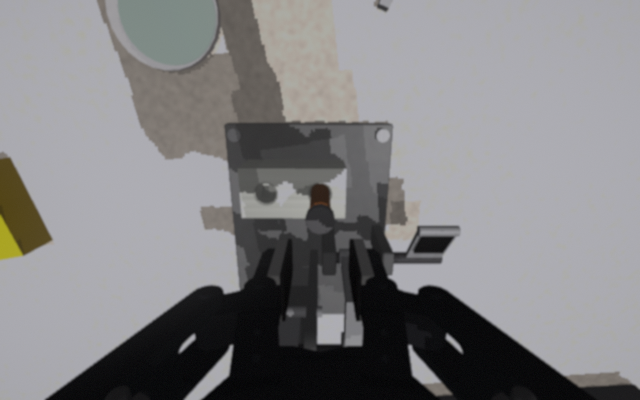

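servo_tool(commands=[0,0,0,-1,-1,0,0.35,0,0,0,-1.5,-1,-2,0.35,0,-0.09,0,-1,0,-4,0.35,0,-0.09,0,-1,0,-4.5,0.35,0,0,0,-0.3,0,-4.5,0.35,0,0,0,-0.3,0,-4.5,0.35,0,0,0,-0.3,0,-4.5,0.35,0,0,0,-0.3,0,-4.5,0.35,0,0,0,0,0,-4,0.35,0,0,0,0,0,-3,0.35,0,0,0,0,0,-1,0.35,0,0,0,0,0,0,0.35,0,0,0,0,0,0,0.35])

```text
t: 11.3
tool_pos: [0.4848, -0.2677, 0.1543]
tool_rot: [-1.561, -0.035, 0.059]
contact_force: [0.0, 0.6, -0.2]
opening: 0.0298
```

```bash
python3 - <<'E'
from h import *
plan([.5128,-.3114,.12],3)
E
```

```text
t 11.3 pos [ 0.4848 -0.2677  0.1543] F [ 0.   0.6 -0.2] open 0.0298
turn [-0.0099  0.0081 -0.015 ] shift_now cm [ 2.58  3.35 -4.57] shift_after_turn cm [ 2.57  3.43 -4.51]
```

servo_tool(commands=[-0.005,0.004,-0.008,0.9,0,-1.6,0.35,-0.005,0.004,-0.007,0.9,0.7,-1.6,0.35,0,0,0,0.7,1,-1.2,0.35,0,0,0,0,1,0,0.35,0,0,0,0,0,0,0.35,0,0,0,0,0,0,0.35])

```text
t: 11.9
tool_pos: [0.5134, -0.3009, 0.1243]
tool_rot: [-1.566, -0.048, 0.05]
contact_force: [-0.2, 0.4, -0.1]
opening: 0.0295
```

```bash
python3 - <<'E'
from h import *
plan([.5128,-.3114,.12],3)
im=save('wrist','w6');W=world(im)
near=np.hypot(W[...,0]-.512,W[...,1]+.311)<.03
p=W[near&(W[...,2]>.09)&(W[...,2]<.105)]; print(len(p),cv2.minEnclosingCircle(p[:,:2].astype(np.float32)*1000))
E
```

```text
t 11.9 pos [ 0.5134 -0.3009  0.1243] F [-0.2  0.4 -0.1] open 0.0295
turn [-0.0044  0.0102 -0.0016] shift_now cm [-0.12  0.43 -1.05] shift_after_turn cm [-0.11  0.43 -1.05]
792 ((512.9514770507812, -311.17724609375), 10.095291137695312)
```

View pics/w6.png

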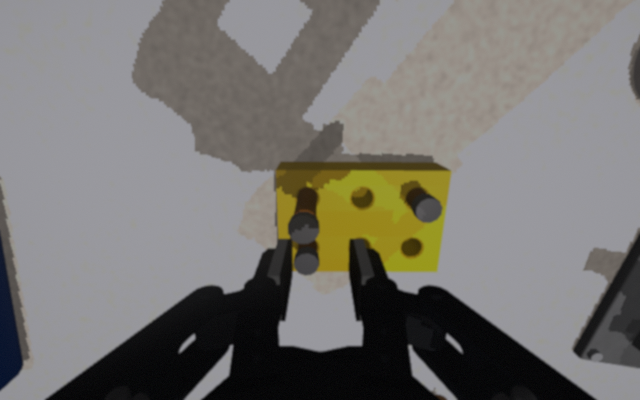

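servo_tool(commands=[-0.002,0.005,-0.001,-0.05,-0.3,-0.6,0.35,-0.002,0.005,0,-0.05,0,-0.45,0.35,0,0,0,0,0,0,0.35,0,0,0,0,0,0,0.35])

```text
t: 12.35
tool_pos: [0.513, -0.3116, 0.1293]
tool_rot: [-1.572, -0.042, 0.04]
contact_force: [0.3, -0.3, -0.3]
opening: 0.03
```

```bash
python3 - <<'E'
from h import *
plan([.5129,-.3113,.046],3)
E
```

```text
t 12.35 pos [ 0.513  -0.3116  0.1293] F [ 0.3 -0.3 -0.3] open 0.03
turn [0.0013 0.0002 0.0011] shift_now cm [-0.02  8.33  0.04] shift_after_turn cm [-0.01  8.33  0.03]
```

servo_tool(commands=[0.001,0,0.001,0,1.8,0,0.35,0,0,0,0,1.8,0,0.35,0,0,0,0,1.8,0,0.35,0,0,0,0,1.6,0,0.35,0,0,0,0,0,0,0.35,0,0,0,0,0,0,0.35])

```text
t: 12.95
tool_pos: [0.5118, -0.3111, 0.0522]
tool_rot: [-1.569, -0.039, 0.042]
contact_force: [-0.2, -0.2, 0.2]
opening: 0.0301
```

```bash
python3 - <<'E'
from h import *
plan([.5129,-.3113,.046],3)
E
```

```text
t 12.95 pos [ 0.5118 -0.3111  0.0522] F [-0.2 -0.2  0.2] open 0.0301
turn [-0.0016 -0.0007 -0.0017] shift_now cm [ 0.11  0.61 -0.03] shift_after_turn cm [ 0.11  0.62 -0.03]
```

servo_tool(commands=[-0.001,0,-0.001,0.1,0.5,0,0.35,0,0,0,0,0.1,0,0.35,0,0,0,0,0,0,0.1,0,0,0,0,0,0,0.1,0,0,0,0,0,0,0.1,0,0,0,0,0,0,0.1])

```text
t: 13.55
tool_pos: [0.5143, -0.312, 0.0481]
tool_rot: [-1.573, -0.043, 0.039]
contact_force: [0.2, -0.9, 0.9]
opening: 0.0151
```

```bash
python3 - <<'E'
from h import *
plan([.5129,-.3113,.046],3)
E
```

```text
t 13.55 pos [ 0.5143 -0.312   0.0481] F [ 0.2 -0.9  0.9] open 0.0151
turn [ 0.0023 -0.0005  0.0026] shift_now cm [-0.13  0.21  0.08] shift_after_turn cm [-0.13  0.21  0.08]
```

servo_tool(commands=[0,0,0,0,-1,0,0.1,0,0,0,0,-2,0,0.1,0,0,0,0,-3,0,0.1,0,0,0,0,-2,0,0.1,0,0,0,0,0,1,0.1,0,0,0,0,0,2,0.1,0,0.09,0,0,0,3.5,0.1,0,0.09,0,0,0,4,0.1,0,0,0,0,0,4,0.1,0,0,0,0,0,4,0.1,0,0,0,0,0,4,0.1,0,0,0,0,0,3,0.1,0,0,0,0,0,1,0.1,0,0,0,0,0,0,0.1])

```text
t: 14.95
tool_pos: [0.5247, -0.0268, 0.1222]
tool_rot: [-1.564, 0.114, -0.096]
contact_force: [0.2, -0.7, -0.3]
opening: 0.0155
```

```bash
python3 -c "
from h import *
plan([.5399,.055,.12],-7.5)"
```

```text
t 14.95 pos [ 0.5247 -0.0268  0.1222] F [ 0.2 -0.7 -0.3] open 0.0155
turn [-0.0032 -0.0028 -0.0114] shift_now cm [0.42 0.24 8.31] shift_after_turn cm [0.44 0.22 8.31]
```

servo_tool(commands=[-0.002,-0.001,-0.006,0.1,0,2,0.1,-0.001,-0.001,-0.005,0.1,0,2.2,0.1,0,0,0,0.1,0,2,0.1,0,0,0,0.1,0,1.2,0.1,0,0,0,0,0,0.3,0.1,0,0,0,0,0,0,0.1,0,0,0,0,0,0,0.1])

```text
t: 15.65
tool_pos: [0.5358, 0.0466, 0.118]
tool_rot: [-1.572, 0.113, -0.102]
contact_force: [1.0, 0.5, -0.2]
opening: 0.0153
```

```bash
python3 -c "
from h import *
plan([.5399,.055,.12],-7.5)"
```

```text
t 15.65 pos [0.5358 0.0466 0.118 ] F [ 1.   0.5 -0.2] open 0.0153
turn [ 0.004  -0.0062 -0.0067] shift_now cm [ 0.29 -0.21  0.89] shift_after_turn cm [ 0.29 -0.2   0.89]
```

servo_tool(commands=[0.002,-0.003,-0.003,0.15,0,0.5,0.1,0.002,-0.003,-0.003,0.14,0,0.39,0.1,0,0,0,0,0,0,0.1,0,0,0,0,0,0,0.1])

```text
t: 16.05
tool_pos: [0.5403, 0.0538, 0.118]
tool_rot: [-1.568, 0.105, -0.105]
contact_force: [-0.1, 0.1, 0.0]
opening: 0.0152
```

```bash
python3 - <<'E'
from h import *
plan([.5399,.055,.1],-7.5)
o=monitor.get_obs();tp=o['tool_pos']; r=R.from_rotvec(o['tool_rot']).as_matrix()
im=save('wrist','w7')
a=np.radians(-7.5); Rz=np.array([[np.cos(a),-np.sin(a)],[np.sin(a),np.cos(a)]])
f=im['frame'][:,:,::-1].copy(); S=4; U,V=225,150
big=cv2.resize(np.clip(f[V:V+120,U:U+190]*1.6,0,255).astype(np.uint8),None,fx=S,fy=S,interpolation=cv2.INTER_CUBIC)
def pt(x,y,z): 
    p=Rz@np.array([x,y]); q=proj(im,[.5416+p[0],.0779+p[1],z]); return ((q-[U,V]+.5)*S-.5).round().astype(int)
cv2.polylines(big,[np.array([pt(x,y,.05) for x,y in((-.022,-.045),(.022,-.045),(.022,.045),(-.022,.045))])],True,(0,0,255),1)
for s in(.023,-.023):
    cv2.polylines(big,[np.array([pt(.0105*np.cos(t),s+.0105*np.sin(t),.05) for t in np.linspace(0,6.28,40)])],True,(0,0,255),1)
c=tp+r@np.array([-.0013,.0361,0]);T=im['cam_to_world'];d=c-T[:3,3];n=np.linalg.norm(d);e1=np.cross(d,[0,1,0]);e1/=np.linalg.norm(e1);e2=np.cross(d/n,e1)
pts=[proj(im,c+.008*(e1*np.cos(t)+e2*np.sin(t))) for t in np.linspace(0,6.28,40)]
cv2.polylines(big,[((np.array(pts)-[U,V]+.5)*S-.5).round().astype(int)],True,(0,255,0),1)
cv2.imwrite('pics/w7o.png',big)
E
```

```text
t 16.05 pos [0.5403 0.0538 0.118 ] F [-0.1  0.1  0. ] open 0.0152
turn [ 0.0001 -0.0023 -0.0001] shift_now cm [-0.06  1.8   0.11] shift_after_turn cm [-0.06  1.8   0.11]
```

View pics/w7o.png

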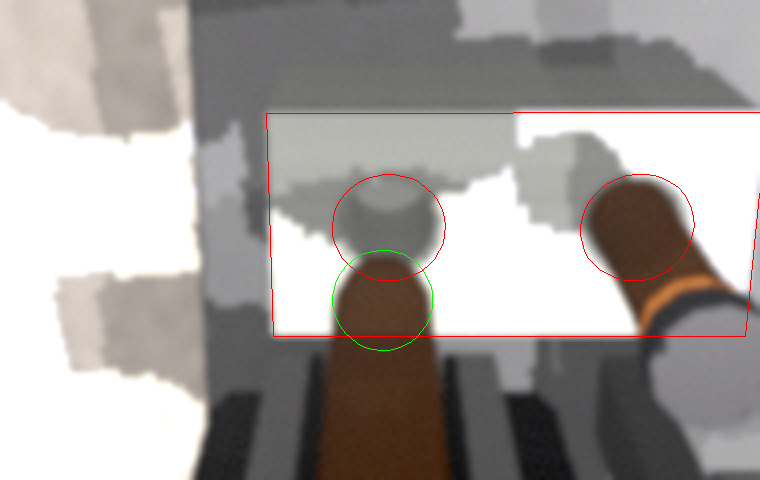

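servo_tool(commands=[0,-0.002,0,-0.08,0.4,0.12,0.1,0,0,0,0,0.6,0,0.1,0,0,0,0,0.3,0,0.1,0,0,0,0,0,0,0.1])

```text
t: 16.5
tool_pos: [0.5394, 0.0551, 0.1036]
tool_rot: [-1.569, 0.103, -0.103]
contact_force: [0.1, -0.2, -1.1]
opening: 0.0156
```

```bash
python3 -c "
from h import *
plan([.5397,.055,.0591],-7.5)"
```

```text
t 16.5 pos [0.5394 0.0551 0.1036] F [ 0.1 -0.2 -1.1] open 0.0156
turn [ 0.0002 -0.0003 -0.0005] shift_now cm [ 0.04  4.45 -0.01] shift_after_turn cm [ 0.04  4.45 -0.01]
```

servo_tool(commands=[0,0,0,0.02,0.7,0,0.1,0,0,0,0,0.7,0,0.1,0,0,0,0,0.7,0,0.1,0,0,0,0,0.6,0,0.1,0,0,0,0,0,0,0.1])

```text
t: 17.0
tool_pos: [0.539, 0.0551, 0.0734]
tool_rot: [-1.569, 0.104, -0.102]
contact_force: [0.4, 1.0, -0.2]
opening: 0.0152
```

```bash
python3 -c "
from h import *
plan([.5397,.055,.0591],-7.5)"
```

```text
t 17.0 pos [0.539  0.0551 0.0734] F [ 0.4  1.  -0.2] open 0.0152
turn [ 0.0004 -0.0002 -0.0018] shift_now cm [0.07 1.43 0.  ] shift_after_turn cm [0.07 1.43 0.  ]
```

servo_tool(commands=[0,0,-0.001,0.03,0.6,0,0.1,0,0,0,0.03,0.5,0,0.1,0,0,0,0,0.2,0,0.1,0,0,0,0,0,0,0.1])

```text
t: 17.4
tool_pos: [0.5404, 0.055, 0.0603]
tool_rot: [-1.568, 0.103, -0.103]
contact_force: [-1.1, 0.1, 0.5]
opening: 0.0149
```

```bash
python3 -c "
from h import *
plan([.5397,.055,.0591],-7.5)"
```

```text
t 17.4 pos [0.5404 0.055  0.0603] F [-1.1  0.1  0.5] open 0.0149
turn [ 0.0001 -0.0004  0.0005] shift_now cm [-0.07  0.12 -0.01] shift_after_turn cm [-0.07  0.12 -0.01]
```

Go down 1 mm more, release and retreat up.

servo_tool(commands=[0,0,0,-0.05,0.12,0,0.1,0,0,0,0,0,0,0.35,0,0,0,0,0,0,0.35,0,0,0,0,0,0,0.35,0,0,0,0,0,0,0.35,0,0,0,0,-1.5,0,0.35,0,0,0,0,-2,0,0.35,0,0,0,0,-3,0,0.35,0,0,0,0,-2,0,0.35,0,0,0,-1.5,0,0,0.35,0,0,0,-2,0,0,0.35,0,0,0,-2,0,0,0.35,0,0,0,0,0,0,0.35])

```text
t: 18.7
tool_pos: [0.4853, 0.0637, 0.1545]
tool_rot: [-1.566, 0.097, -0.108]
contact_force: [0.5, -0.3, -0.3]
opening: 0.0301
```

```bash
python3 - <<'E'
from h import *
a=np.radians(-7.5); Rz=np.array([[np.cos(a),-np.sin(a),0],[np.sin(a),np.cos(a),0],[0,0,1]])
hinge=np.array([.5416,.0779,0])-Rz@[-.095,0,0]
print('hinge',hinge,'catchpad',hinge+Rz@[-.066,.112,.082],hinge+Rz@[-.072,.112,.053],'handle',hinge+Rz@[0,0,.312])
plan([.5397,.055,.0591],-7.5)
im=save('wrist','w8');W=world(im)
for s in ((.5446,.1008),(.5386,.0552)):
    t=(W[...,2]>.1)&(W[...,2]<.125)&(np.hypot(W[...,0]-s[0],W[...,1]-s[1])<.02); print(cv2.minEnclosingCircle(W[t][:,:2].astype(np.float32)*1000),np.median(W[t][:,2]),t.sum())
E
```

```text
hinge [0.63578726 0.06550001 0.        ] catchpad [0.58497083 0.18515656 0.082     ] [0.57902217 0.18593972 0.053     ] handle [0.63578726 0.06550001 0.312     ]
t 18.7 pos [0.4853 0.0637 0.1545] F [ 0.5 -0.3 -0.3] open 0.0301
turn [-0.003   0.0001  0.0068] shift_now cm [ 5.44  9.58 -0.18] shift_after_turn cm [ 5.51  9.54 -0.15]
((542.315673828125, 110.62608337402344), 7.884252071380615) 0.10544193564313006 108
((539.8187255859375, 55.3846435546875), 10.410724639892578) 0.10648148322182334 592
```

View pics/w8.png

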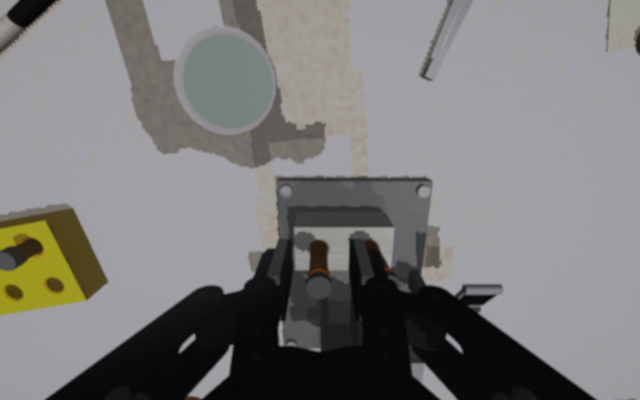

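```bash
python3 - <<'E'
from h import *
for f in('w5','scene0','top0'):
    im=dict(np.load(f'pics/{f}.npz'));W=world(im)
    t=(abs(W[...,0]-.585)<.04)&(abs(W[...,1]-.187)<.022)&(W[...,2]>.05)&(W[...,2]<.12)
    p=W[t]; print(f,len(p),p.min(0).round(3),p.max(0).round(3),p.mean(0).round(4))
plan([.5749,.1865,.15],-7.5)
E
```

```text
w5 1573 [0.568 0.165 0.058] [0.616 0.202 0.09 ] [0.5888 0.183  0.0775]
scene0 224 [0.569 0.166 0.056] [0.618 0.204 0.093] [0.594  0.1841 0.0755]
top0 143 [0.572 0.166 0.06 ] [0.62  0.198 0.094] [0.5945 0.1814 0.0773]
t 18.75 pos [0.4865 0.0635 0.1549] F [ 0.8 -0.1  0.3] open 0.0297
turn [-0.003  -0.0001  0.0084] shift_now cm [ 7.15  0.59 13.35] shift_after_turn cm [ 7.16  0.49 13.35]
```

servo_tool(commands=[0,0,0.004,0,0,2,0,0,0,0.004,0.5,0,3.5,0,0,0,0,1.5,0,3.5,0,0,0,0,1.8,0,3,0,0,0,0,1.8,0,1,0,0,0,0,0.8,0,0,0,0,0,0,0,0,0,0,0,0,0,0,0,0,0])

```text
t: 19.55
tool_pos: [0.5754, 0.1881, 0.1579]
tool_rot: [-1.564, 0.1, -0.11]
contact_force: [-0.7, -0.3, 0.3]
opening: 0.0001
```

```bash
python3 - <<'E'
from h import *
plan([.573,.187,.1],-7.5)
E
```

```text
t 19.55 pos [0.5754 0.1881 0.1579] F [-0.7 -0.3  0.3] open 0.0001
turn [-0.0048 -0.0029  0.0057] shift_now cm [-0.26  5.79 -0.17] shift_after_turn cm [-0.23  5.79 -0.15]
```

servo_tool(commands=[-0.003,-0.002,0.003,-0.1,1.5,-0.1,0,-0.002,-0.001,0.003,-0.1,1.5,-0.05,0,0,0,0,0,1.5,0,0,0,0,0,0,0.9,0,0,0,0,0,0,0,0,0])

```text
t: 20.05
tool_pos: [0.5699, 0.1844, 0.0973]
tool_rot: [-1.57, 0.108, -0.101]
contact_force: [0.2, 0.8, 0.0]
opening: 0.0001
```

```bash
python3 - <<'E'
from h import *
plan([.573,.187,.05],-7.5)
im=save('scene','s1')
cv2.imwrite('pics/s1c.png',np.clip(cv2.resize(im['frame'][150:330,200:440],None,fx=3,fy=3,interpolation=cv2.INTER_CUBIC)[:,:,::-1]*1.5,0,255).astype(np.uint8))
E
```

```text
t 20.05 pos [0.5699 0.1844 0.0973] F [0.2 0.8 0. ] open 0.0001
turn [ 0.0021 -0.0023 -0.0048] shift_now cm [0.29 4.73 0.31] shift_after_turn cm [0.27 4.73 0.3 ]
```

View pics/s1c.png

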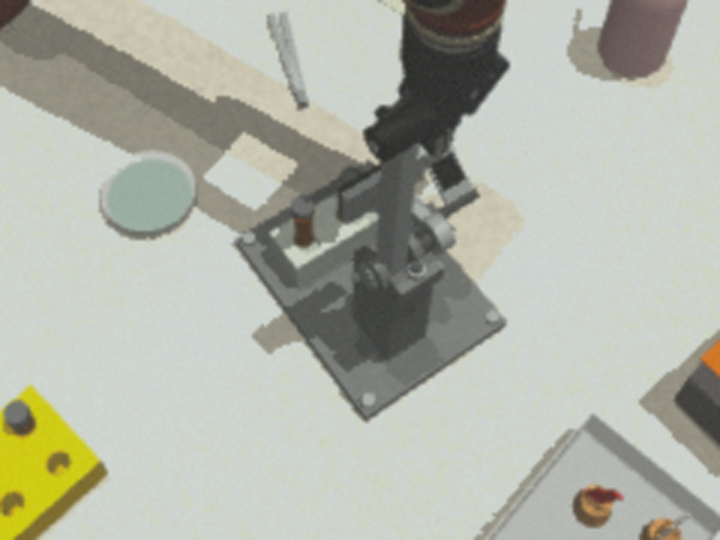

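servo_tool(commands=[0,0,-0.002,0.15,0.7,0.15,0,0,0,-0.002,0.15,0.7,0.15,0,0,0,0,0,0.7,0,0,0,0,0,0,0.7,0,0,0,0,0,0,0.7,0,0,0,0,0,0,0.6,0,0,0,0,0,0,0.4,0,0])

```text
t: 20.8
tool_pos: [0.5766, 0.188, 0.0529]
tool_rot: [-1.569, 0.099, -0.109]
contact_force: [-5.6, -0.5, 17.9]
opening: 0.0005
```

```bash
python3 - <<'E'
from h import *
plan([.573,.187,.05],-7.5)
E
```

```text
t 20.8 pos [0.5766 0.188  0.0529] F [-5.6 -0.5 17.9] open 0.0005
turn [-0.0001 -0.0019  0.0063] shift_now cm [-0.35  0.29 -0.14] shift_after_turn cm [-0.34  0.29 -0.14]
```

servo_tool(commands=[0,0,0,0,-1,0,0,0,0,0.003,0,-3,0,0,0,0,0.003,0,-4.5,0,0.75,0,0,0,0,-4.5,0,0.75,0,0,0,0,-4.5,0,0.75,0,0,0,0,-4.5,0,0.75,0,0,0,0,-4.5,0,0.75,0,0,0,0,-3,0,0.75,0,0,0,0,-1,0,0.75,0,0,0,0,0,0,0.75])

```text
t: 21.8
tool_pos: [0.5745, 0.1874, 0.3687]
tool_rot: [-1.569, 0.107, -0.102]
contact_force: [0.1, -0.1, -0.0]
opening: 0.0639
```

```bash
python3 - <<'E'
from h import *
plan([.6358,.0655,.38],-7.5)
im=save('scene','s2')
cv2.imwrite('pics/s2c.png',np.clip(cv2.resize(im['frame'][130:310,230:420],None,fx=3,fy=3,interpolation=cv2.INTER_CUBIC)[:,:,::-1]*1.5,0,255).astype(np.uint8))
im=save('top','t2')
cv2.imwrite('pics/t2c.png',np.clip(cv2.resize(im['frame'][130:240,260:400],None,fx=4,fy=4,interpolation=cv2.INTER_CUBIC)[:,:,::-1]*1.5,0,255).astype(np.uint8))
E
```

```text
t 21.8 pos [0.5745 0.1874 0.3687] F [ 0.1 -0.1 -0. ] open 0.0639
turn [ 0.001  -0.0022 -0.0033] shift_now cm [  7.69  -1.14 -11.27] shift_after_turn cm [  7.67  -1.13 -11.29]
```

View pics/s2c.png

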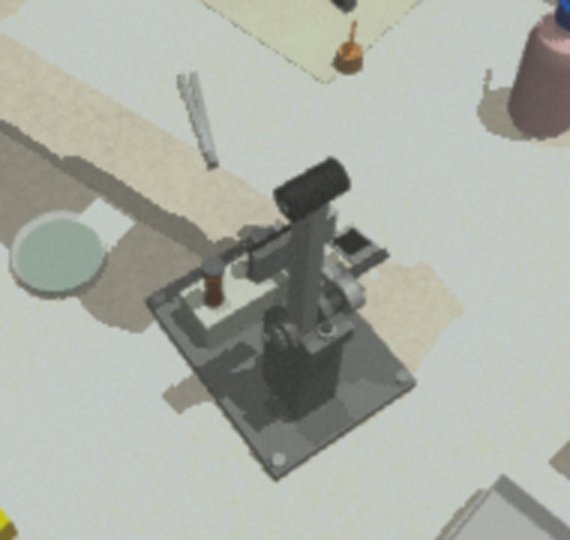

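View pics/t2c.png

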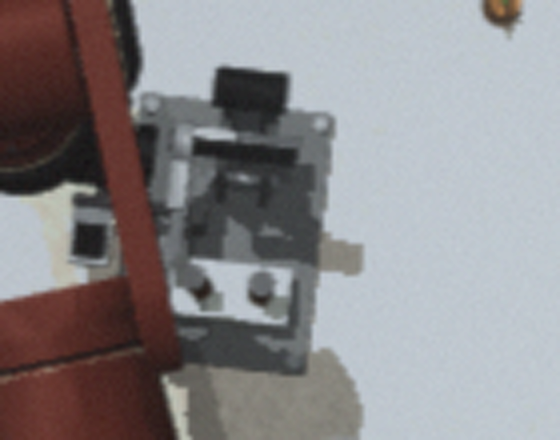

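servo_tool(commands=[0,0,-0.002,1,-0.3,-1.5,0.75,0,-0.002,-0.001,2,-0.3,-3,0.75,0,0,0,2,-0.3,-3,0.75,0,0,0,1.7,0,-2.6,0.75,0,0,0,0.7,0,-0.9,0.75,0,0,0,0,0,0,0.75,0,0,0,0,0,0,0.75])

```text
t: 22.6
tool_pos: [0.6317, 0.0603, 0.3562]
tool_rot: [-1.574, 0.128, -0.078]
contact_force: [-1.2, 0.1, 0.3]
opening: 0.0641
```

```bash
python3 - <<'E'
from h import *
plan([.6358,.0655,.35],-7.5)
im=save('wrist','w9'); W=world(im)
t=(W[...,2]>.3)&(W[...,2]<.34)&(np.hypot(W[...,0]-.636,W[...,1]-.065)<.04)
print(t.sum(), W[t].max(0),cv2.minAreaRect(W[t][:,:2].astype(np.float32)*1000))
E
```

```text
t 22.6 pos [0.6317 0.0603 0.3562] F [-1.2  0.1  0.3] open 0.0641
turn [ 0.0081  0.0001 -0.0311] shift_now cm [0.36 0.61 0.57] shift_after_turn cm [0.34 0.62 0.57]
2720 [0.64904927 0.08964588 0.32506146] ((635.0601806640625, 65.48812866210938), (48.029212951660156, 24.4025936126709), 83.88426208496094)
```

View pics/w9.png

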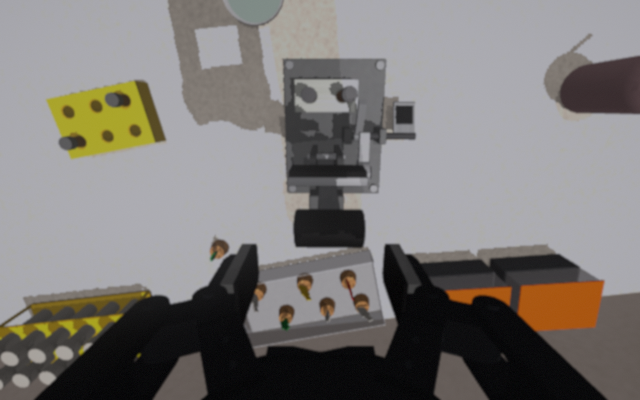

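servo_tool(commands=[0.004,0,-0.016,0.15,0,0.3,0.75,0.004,0,-0.015,0.15,0,0.27,0.75,0,0,0,0,0,0,0.75,0,0,0,0,0,0,0.75])

```text
t: 23.05
tool_pos: [0.6344, 0.0699, 0.3564]
tool_rot: [-1.568, 0.096, -0.101]
contact_force: [0.4, 0.3, 0.3]
opening: 0.0639
```

```bash
python3 - <<'E'
from h import *
plan([.6356,.0655,.293],-7.5)
E
```

```text
t 23.05 pos [0.6344 0.0699 0.3564] F [0.4 0.3 0.3] open 0.0639
turn [-0.0012  0.0055  0.0028] shift_now cm [ 0.16  6.34 -0.43] shift_after_turn cm [ 0.18  6.34 -0.42]
```

servo_tool(commands=[-0.001,0.005,0.001,0.1,1,-0.35,0.75,0,0,0.001,0.05,1.6,0,0.75,0,0,0,0,1.6,0,0.75,0,0,0,0,1.3,0,0.75,0,0,0,0,0,0,0.75,0,0,0,0,0,0,0.75])

```text
t: 23.65
tool_pos: [0.6345, 0.0663, 0.2943]
tool_rot: [-1.568, 0.104, -0.1]
contact_force: [0.2, -0.5, 0.3]
opening: 0.0641
```

```bash
python3 - <<'E'
from h import *
plan([.6356,.0655,.293],-7.5)
E
```

```text
t 23.65 pos [0.6345 0.0663 0.2943] F [ 0.2 -0.5  0.3] open 0.0641
turn [ 0.0003  0.0006 -0.0027] shift_now cm [ 0.12  0.13 -0.07] shift_after_turn cm [ 0.12  0.13 -0.07]
```

Close on the handle ends.

servo_tool(commands=[0,0,-0.002,0.1,0.1,-0.07,0.75,0,0,0,0,0,0,0.45,0,0,0,0,0,0,0.45,0,0,0,0,0,0,0.45,0,0,0,0,0,0,0.45], grip_force=60)

```text
t: 24.15
tool_pos: [0.6358, 0.0651, 0.294]
tool_rot: [-1.569, 0.103, -0.103]
contact_force: [-0.3, -0.3, -1.5]
opening: 0.045
```

```bash
cat >> h.py <<'E'
A=np.radians(-7.5); RZ=np.array([[np.cos(A),-np.sin(A),0],[np.sin(A),np.cos(A),0],[0,0,1]]); H=np.array([.6356,.0655,.127])
def arc(thetas):
    """tool-axis steps (cm) along the lever arc from the present grasp point"""
    o=monitor.get_obs(); r=R.from_rotvec(o['tool_rot']).as_matrix()
    g=o['tool_pos']-.019*r[:,1]; l=RZ.T@(g-H); th=np.arctan2(-l[0],l[2])
    print('t',o['t'],'theta',th.round(4),'rad',np.hypot(l[0],l[2]).round(4),'y',l[1].round(4),'F',o['contact_force'].round(1),'open',round(o['opening'],4))
    plan(o['tool_pos'],-7.5)
    prev=g
    for t in thetas:
        p=H+RZ@[-.185*np.sin(t),0,.185*np.cos(t)]; print(t,(100*r.T@(p-prev)).round(2)); prev=p
E
python3 - <<'E'
from h import *
arc(np.arange(.07,.5,.07).round(2))
E
```

```text
t 24.15 theta -0.0011 rad 0.186 y -0.0003 F [-0.3 -0.3 -1.5] open 0.045
t 24.15 pos [0.6358 0.0651 0.294 ] F [-0.3 -0.3 -1.5] open 0.045
turn [0.0005 0.0002 0.0002] shift_now cm [0. 0. 0.] shift_after_turn cm [0. 0. 0.]
0.07 [-1.31  0.14  0.03]
0.14 [-1.29  0.14  0.  ]
0.21 [-1.28  0.23  0.  ]
0.28 [-1.26  0.31  0.  ]
0.35 [-1.23  0.4   0.  ]
0.42 [-1.2   0.49  0.  ]
0.49 [-1.16  0.57  0.  ]
```

servo_tool(commands=[0,0,0,-1,0.05,0,0.4,0,0,0,-1.3,0.12,0,0.4,0,0,0,-1.3,0.2,0,0.4,0,0,0,-1.3,0.3,0,0.4,0,0,0,-1.2,0.4,0,0.4])

```text
t: 24.65
tool_pos: [0.5845, 0.0721, 0.287]
tool_rot: [-1.569, 0.074, -0.133]
contact_force: [5.4, -0.4, -0.5]
opening: 0.0449
```

```bash
python3 - <<'E'
from h import *
arc(np.arange(.42,1,.07).round(2))
E
```

```text
t 24.65 theta 0.284 rad 0.1865 y -0.0002 F [ 5.4 -0.4 -0.5] open 0.0449
t 24.65 pos [0.5845 0.0721 0.287 ] F [ 5.4 -0.4 -0.5] open 0.0449
turn [-0.0018 -0.0006  0.0377] shift_now cm [0. 0. 0.] shift_after_turn cm [0. 0. 0.]
0.42 [-2.35  0.92  0.01]
0.49 [-1.18  0.52 -0.  ]
0.56 [-1.14  0.61 -0.  ]
0.63 [-1.1   0.68 -0.  ]
0.7 [-1.05  0.76 -0.  ]
0.77 [-0.99  0.83 -0.  ]
0.84 [-0.93  0.9  -0.  ]
0.91 [-0.87  0.96 -0.  ]
0.98 [-0.8   1.02 -0.  ]
```

servo_tool(commands=[0,0,0.01,-1.2,0.45,0,0.4,0,0,0.01,-1.2,0.5,0,0.4,0,0,0.01,-1.2,0.6,0,0.4,0,0,0.01,-1.1,0.68,0,0.4,0,0,0.01,-1.05,0.76,0,0.4,0,0,0.01,-1,0.82,0,0.4])

```text
t: 25.25
tool_pos: [0.5315, 0.0793, 0.2629]
tool_rot: [-1.566, 0.074, -0.133]
contact_force: [2.1, -0.6, 6.7]
opening: 0.045
```

```bash
python3 - <<'E'
from h import *
arc(np.arange(.84,1.5,.07).round(2))
E
```

```text
t 25.25 theta 0.599 rad 0.1876 y -0.0 F [ 2.1 -0.6  6.7] open 0.045
t 25.25 pos [0.5315 0.0793 0.2629] F [ 2.1 -0.6  6.7] open 0.045
turn [-0.0044 -0.0015  0.0374] shift_now cm [0. 0. 0.] shift_after_turn cm [0. 0. 0.]
0.84 [-3.32  3.02 -0.02]
0.91 [-0.87  0.96 -0.01]
0.98 [-0.8   1.02 -0.01]
1.05 [-0.72  1.07 -0.01]
1.12 [-0.65  1.12 -0.01]
1.19 [-0.57  1.16 -0.01]
1.26 [-0.48  1.2  -0.01]
1.33 [-0.4   1.23 -0.01]
1.4 [-0.31  1.26 -0.01]
1.47 [-0.22  1.28 -0.01]
```

servo_tool(commands=[0,0,0.015,-1.1,0.95,0,0.4,0,0,0.015,-1.1,0.95,0,0.4,0,0,0.015,-1,1,0,0.4,0,0,0.015,-0.95,1.05,0,0.4,0,0,0.015,-0.85,1.1,0,0.4,0,0,0.01,-0.8,1.15,0,0.4])

```text
t: 25.85
tool_pos: [0.4859, 0.0854, 0.2211]
tool_rot: [-1.563, 0.101, -0.106]
contact_force: [-0.2, -1.1, 8.9]
opening: 0.0446
```

```bash
python3 - <<'E'
from h import *
arc(np.arange(1.05,1.58,.07).round(2))
E
```

```text
t 25.85 theta 0.9279 rad 0.1887 y 0.0001 F [-0.2 -1.1  8.9] open 0.0446
t 25.85 pos [0.4859 0.0854 0.2211] F [-0.2 -1.1  8.9] open 0.0446
turn [-0.0052 -0.0012  0.0025] shift_now cm [0. 0. 0.] shift_after_turn cm [0. 0. 0.]
1.05 [-0.95  2.11 -0.02]
1.12 [-0.61  1.14 -0.01]
1.19 [-0.53  1.18 -0.01]
1.26 [-0.44  1.22 -0.01]
1.33 [-0.36  1.24 -0.01]
1.4 [-0.27  1.27 -0.01]
1.47 [-0.18  1.28 -0.01]
1.54 [-0.09  1.29 -0.01]
```

servo_tool(commands=[0,0,0,-0.5,1.2,0,0.4,0,0,0,-0.5,1.2,0,0.4,0,0,0,-0.45,1.25,0,0.4,0,0,0,-0.4,1.25,0,0.4,0,0,0,-0.35,1.25,0,0.4])

```text
t: 26.35
tool_pos: [0.4627, 0.0885, 0.1773]
tool_rot: [-1.566, 0.096, -0.109]
contact_force: [-10.5, -1.8, 12.5]
opening: 0.0451
```

```bash
python3 - <<'E'
from h import *
arc(np.arange(1.26,1.58,.07).round(2))
E
```

```text
t 26.35 theta 1.1929 rad 0.1878 y 0.0002 F [-10.5  -1.8  12.5] open 0.0451
t 26.35 pos [0.4627 0.0885 0.1773] F [-10.5  -1.8  12.5] open 0.0451
turn [-0.0026  0.0005  0.0082] shift_now cm [0. 0. 0.] shift_after_turn cm [0. 0. 0.]
1.26 [-0.17  1.27 -0.02]
1.33 [-0.36  1.24 -0.  ]
1.4 [-0.27  1.27 -0.  ]
1.47 [-0.19  1.28 -0.  ]
1.54 [-0.1   1.29 -0.  ]
```

servo_tool(commands=[0,0,0.003,-0.5,1.25,0,0.4,0,0,0.003,-0.45,1.25,0,0.4,0,0,0.003,-0.4,1.3,0,0.4,0,0,0,-0.3,1.3,0,0.4,0,0,0,-0.2,1.3,0,0.4])

```text
t: 26.85
tool_pos: [0.4505, 0.0901, 0.1266]
tool_rot: [-1.568, 0.085, -0.119]
contact_force: [-3.5, -1.8, 9.9]
opening: 0.0449
```

```bash
python3 - <<'E'
from h import *
arc([1.5,1.54,1.578])
E
```

```text
t 26.85 theta 1.4719 rad 0.1881 y 0.0002 F [-3.5 -1.8  9.9] open 0.0449
t 26.85 pos [0.4505 0.0901 0.1266] F [-3.5 -1.8  9.9] open 0.0449
turn [-0.0013  0.0014  0.0217] shift_now cm [0. 0. 0.] shift_after_turn cm [0. 0. 0.]
1.5 [ 0.25  0.55 -0.02]
1.54 [-0.05  0.74 -0.  ]
1.578 [-0.02  0.7  -0.  ]
```

servo_tool(commands=[0,0,0.005,-0.05,1,0,0.4,0,0,0.005,0,0.8,0,0.4,0,0,0.005,0,0.8,0,0.4,0,0,0,0,0.6,0,0.4], grip_force=80)

```text
t: 27.25
tool_pos: [0.4496, 0.0902, 0.1015]
tool_rot: [-1.569, 0.098, -0.108]
contact_force: [-11.1, -0.8, 17.4]
opening: 0.0451
```

```bash
python3 - <<'E'
from h import *
arc([1.578])
E
```

```text
t 27.25 theta 1.6054 rad 0.1878 y 0.0002 F [-11.1  -0.8  17.4] open 0.0451
t 27.25 pos [0.4496 0.0902 0.1015] F [-11.1  -0.8  17.4] open 0.0451
turn [0.0003 0.0001 0.0061] shift_now cm [0. 0. 0.] shift_after_turn cm [0. 0. 0.]
1.578 [ 0.28 -0.51 -0.02]
```

servo_tool(commands=[0,0,0,0,0.6,0,0.4,0,0,0,0,0.6,0,0.4])

```text
t: 27.45
tool_pos: [0.45, 0.0901, 0.0962]
tool_rot: [-1.57, 0.1, -0.108]
contact_force: [-20.3, -2.2, 36.9]
opening: 0.0449
```

```bash
python3 - <<'E'
from h import *
arc([1.578])
im=save('scene','s3')
cv2.imwrite('pics/s3c.png',np.clip(cv2.resize(im['frame'][130:310,210:420],None,fx=3.5,fy=3.3,interpolation=cv2.INTER_CUBIC)[:,:,::-1]*1.5,0,255).astype(np.uint8))
save('wrist','w10')
E
```

```text
t 27.45 theta 1.6336 rad 0.1877 y 0.0002 F [-20.3  -2.2  36.9] open 0.0449
t 27.45 pos [0.45   0.0901 0.0962] F [-20.3  -2.2  36.9] open 0.0449
turn [ 0.0015 -0.0016  0.0051] shift_now cm [0. 0. 0.] shift_after_turn cm [0. 0. 0.]
1.578 [ 0.24 -1.04 -0.02]
```

View pics/s3c.png

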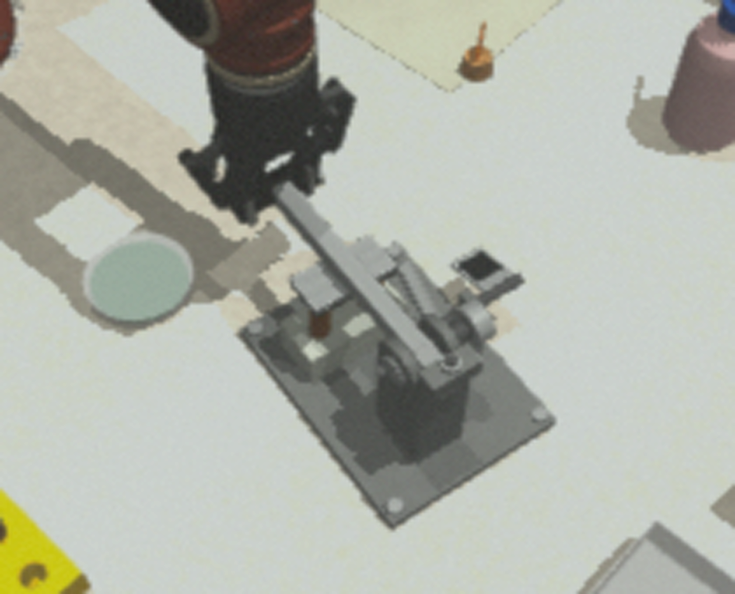

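View pics/w10.png

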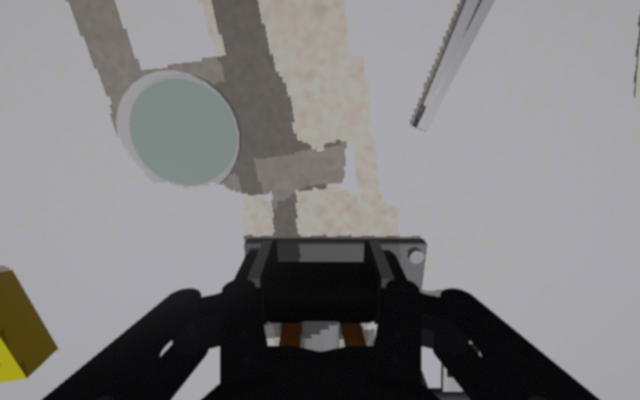

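servo_tool(commands=[0,0,0.002,-0.15,0.4,0,0.4,0,0,0,-0.1,0.4,0,0.4,0,0,0,0,0.4,0,0.4,0,0,0,0,0.4,0,0.4], grip_force=100)

```text
t: 27.95
tool_pos: [0.45, 0.0901, 0.0967]
tool_rot: [-1.572, 0.101, -0.11]
contact_force: [-15.7, -3.1, 23.7]
opening: 0.0449
```

```bash
python3 - <<'E'
from h import *
arc([1.578])
for n in('scene','top'):
    im=save(n,n+'4');W=world(im); L=(W-H)@RZ
    t=(abs(L[...,1])<.006)&(L[...,0]<-.02)&(L[...,0]>-.165)&(abs(L[...,2])<.04)
    p=L[t]; 
    if len(p)>10: 
        p=p[p[:,2]>np.median(p[:,2])-.004]; c=np.polyfit(p[:,0],p[:,2],1); print(n,len(p),c,'theta',np.pi/2-np.arctan(-c[0]) , np.pi/2-np.arctan(c[0]))
arc([1.578])
E
```

```text
t 27.95 theta 1.631 rad 0.1877 y 0.0002 F [-15.7  -3.1  23.7] open 0.0449
t 27.95 pos [0.45   0.0901 0.0967] F [-15.7  -3.1  23.7] open 0.0449
turn [ 0.0031 -0.0031  0.0058] shift_now cm [0. 0. 0.] shift_after_turn cm [0. 0. 0.]
1.578 [ 0.24 -0.99 -0.02]
scene 237 [0.00316848 0.01074422] theta 1.573964800265556 1.5676278533242372
top 138 [0.00784642 0.0115452 ] theta 1.5786425887838698 1.5629500648059234
t 28.05 theta 1.631 rad 0.1877 y 0.0002 F [-14.6  -3.6  23.5] open 0.0449
t 28.05 pos [0.45   0.0901 0.0967] F [-14.6  -3.6  23.5] open 0.0449
turn [ 0.0031 -0.003   0.0058] shift_now cm [0. 0. 0.] shift_after_turn cm [0. 0. 0.]
1.578 [ 0.24 -0.99 -0.02]
```

```bash
python3 - <<'E'
from h import *
for n in('scene','top'):
    im=dict(np.load(f'pics/{n}4.npz'));W=world(im); L=(W-[.6356,.0655,0])@RZ
    t=(abs(L[...,1]-.112)<.012)&(L[...,0]<-.055)&(L[...,0]>-.082)&(L[...,2]>.03)
    p=L[t]; print(n,len(p),p.mean(0).round(4), np.polyfit(p[:,0],p[:,2],1))
    t=(abs(L[...,0]+.095)<.015)&(abs(L[...,1])<.032)&(abs(L[...,1])>.012)&(L[...,2]>.09); p=L[t];print('foot top',p[:,2].min(),p[:,2].max(),[np.median(p[p[:,1]*s>0][:,2]).round(4) for s in(1,-1)])
print(monitor.get_obs()['contact_force'],ticket.finish_job())
E
```

```text
scene 65 [-0.0681  0.1113  0.0553] [0.29840491 0.07566074]
foot top 0.11170736798699044 0.11887334294778373 [np.float64(0.1156), np.float64(0.1154)]
top 72 [-0.0682  0.1118  0.0541] [0.33402711 0.07690193]
foot top 0.10560343273915485 0.12402637704716235 [np.float64(0.1157), np.float64(0.1147)]
the job is handed in; nothing more can be done
[-14.57222509  -3.59761118  23.53105784] None
```

I put both tall tubes in the press sockets and let go. I then pressed the catch fully down, pulled the lever to its stop by the pinched handle, and handed the job in at about 28 s while still holding it down. The hand-in reports no verdict.

What the last checks showed:
- **Tubes:** before the pull, the wrist camera put the right tube about 1 mm from its socket axis. The left one was half hidden by a finger, so its centre reading was not usable. The tops measured about 106 mm, against 108 mm expected; the camera read about 1 mm low on the block too.
- **Stoppers:** they were hidden under the foot, so I judged them from the lever angle. The foot lies level over both tubes to within 1 mm.
- **Lever:** about 1.574 rad in the scene camera and 1.579 in the top camera, so at the stop. The angle worked out from the gripper pose read 1.63 because the fingers slid about 10 mm down the handle ends while pushing.
- **Catch:** the thumb plate slopes 17–18° down to the front, which is fully off.
- **Hold:** about 23.5 N steady, with roughly 15 N of sideways push left that I did not remove. The fingers read 45 mm open on the 46 mm handle at a 100 N grip setting.
- **Bystanders:** I did not measure their positions at the end. The pictures show nothing knocked over.

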